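Square a wing rib to its spar

TASK

Get the angle readout ready by pressing its keys fully down one at a time: the large key, then the small key at the other end of the row, then the small middle key. Then pick up the handled steel square, lay it flat on the jig's base plate and press it into the inside corner until one arm is flush against the spar and the other flush against the springy rib, pushing the rib out square. Finish while still gripping the square and holding it pressed in the corner, and leave everything else on the bench where it is.

Things in the scene. Friction and masses are not known exactly. Their poses are not given: they have to be found in the camera images.
- jig: wing assembly jig: a 10 mm thick plywood base plate, 235 x 205 mm, carrying the aluminium spar and rib that form an inside corner. Origin on the bench, directly below the inside corner. Spar face runs along its y axis (plate and spar reach from 60 mm on the +y side to 140 mm on the -y side), rib runs from the corner 170 mm towards -x (plate reaches 190 mm that way). The square belongs on the -x, -y side of the corner. The jig is fixed to the bench; its place and yaw vary.
- corner (a point): the inside corner itself, at the top of the jig's base plate (10 mm above the bench), axes as the jig
- spar: aluminium spar, rigid, stands 45 mm high above the base plate; its flat face lies in the plane x = 0 of the jig and looks to the jig's -x. Origin at the corner, on the base plate
- rib (a joint): angle of the aluminium rib about an upright hinge at the corner, rad. 0: rib square (90 degrees) to the spar. A spring holds it at +0.07 (rest), where its free end leans 12 mm towards jig -y, narrowing the corner; it can be pushed to -0.12. The spring, linear, pushes back with about 0.4 N m at 0 (4 N at 100 mm from the corner). Rib: 170 mm long, stands 45 mm high above the base plate; at 0 its face lies in the plane y = 0 of the jig and looks to jig -y
- rib_end (a point): top of the rib's free end, at its face, 45 mm above the base plate; axes turn with the rib (its x points along the rib to the corner)
- square: loose steel square with a wooden handle, 0.2 to 0.45 kg, lying flat on the bench. Origin on its underside, below the handle. Two arms 110 mm long, 26 mm wide, 16 mm thick, joined by a short diagonal bar; the outer faces are the planes x = +45 mm (this arm runs towards -y, and goes against the spar) and y = +45 mm (this arm runs towards -x, and goes against the rib). Where they meet, the heel is cut away by 12 mm
- square_grip (a point): centre of the square's upright wooden handle, 38 mm above the square's underside. The handle is a flat board on the diagonal bar: 42 mm long along the square's direction (1,-1), 12 mm thick along (1,1), from 16 to 60 mm above the underside. Axes as the square. Grip it across its 12 mm
- square_heel (a point): where the square's two outer faces would meet, on the underside: 45 mm along x and 45 mm along y of the square from the handle's centre. From 37 mm past the heel to their tips both arms carry a 6 mm thick upright flange along the outer face, 36 mm high above the underside
- spar_arm_tip (a point): far end of the square's spar arm, on the underside at its outer face: 45 mm along x and -65 mm along y of the square from the handle's centre
- rib_arm_tip (a point): far end of the square's rib arm, on the underside at its outer face: -65 mm along x and 45 mm along y of the square from the handle's centre
- readout: fixed grey angle readout box, 100 x 190 x 30 mm, origin at the centre of its underside, green display along its +x side. Its three white round keys stand in a row along its y axis, 55 mm apart: large at +55 mm, middle at 0, end at -55 mm. Place and yaw vary
- key_large (a joint): travel of the large key, 30 mm across, at one end of the row, m: 0 up, 0.006 fully down; springs back, 4 N when fully down
- key_large_top (a point): centre of the top of the large key, 30 mm across, at one end of the row; it is pressed straight down
- key_middle (a joint): travel of the small key, 18 mm across, in the middle of the row, m: 0 up, 0.006 fully down; springs back, 4 N when fully down
- key_middle_top (a point): centre of the top of the small key, 18 mm across, in the middle of the row; it is pressed straight down
- key_end (a joint): travel of the small key, 18 mm across, at the other end of the row, m: 0 up, 0.006 fully down; springs back, 4 N when fully down
- key_end_top (a point): centre of the top of the small key, 18 mm across, at the other end of the row; it is pressed straight down
- tape: roll of paper tape lying flat, 90 mm across, 24 mm high, a bystander
- can: upright spray can, 54 mm across, 150 mm high, a bystander
- driver: screwdriver lying on the bench, a bystander
- hammer: hammer lying on the bench, a bystander
- rivets: low open steel tray of rivets, 100 x 130 x 30 mm, a bystander
- clamp: black spring clamp lying flat, 100 mm long, 18 mm high, a bystander
- angle: offcut of aluminium angle, 140 mm long, 30 mm legs, a bystander
Not all that is in view belongs to the job. What is meant by the square is not pink, and is the larger of those in its own colour.

How it is judged:
On the way, in this order (a step that is already met when the one before it is completed fails the run):
1. the large key is pressed down (value of joint key_large above 0.004 m), for 0.05 s.
2. then the small key at the other end of the row is pressed down (value of joint key_end above 0.004 m), for 0.05 s.
3. then the small middle key is pressed down (value of joint key_middle above 0.004 m), for 0.05 s.
4. then the square is lifted off the bench by its handle, with all keys up (height (world z) of square_grip above 0.048 m and contact force between the fingers and square above 2 N and value of joint each of key_large, key_end, key_middle below 0.002 m), for 0.1 s.
At the end, for the whole second after the job is handed in: Fingers hold the square (over 2 N), flat on the base plate (within 5 mm, 0.06 rad), heel and arm tips within 3 mm of the spar's plane and the square rib's plane; it presses spar and rib with over 1 N each, the rib is within 0.02 rad of square, all at rest (contact force between square and spar above 1 N and contact force between square and rib above 1 N and x of spar_arm_tip in the frame of corner between -0.003 and 0.003 m and y of rib_arm_tip in the frame of corner between -0.003 and 0.003 m and value of joint rib between -0.02 and 0.02 rad and x of square_heel in the frame of corner between -0.003 and 0.003 m and y of square_heel in the frame of corner between -0.003 and 0.003 m and z of square_heel in the frame of corner between -0.005 and 0.005 m and angle between square's own z axis and vertical below 0.06 rad and contact force between the fingers and square above 2 N and linear speed of square below 0.01 m/s); the arm keeps its last pose, push and grip.
It fails at once if two keys are down at once (value of joint each of key_large, key_end above 0.003 m or value of joint each of key_large, key_middle above 0.003 m or value of joint each of key_end, key_middle above 0.003 m).
It fails at once if a bystander is moved by more than 30 mm (distance of any of tape, can, driver, hammer, rivets, clamp, angle from where it was at the start of the episode above 0.03 m).
It also fails if it takes over 72 s, if anything falls off the work surface, if the arm or the gripper's body presses on something with over 40 N, if the wrist force passes 120 N, or if a joint passes its speed limit or range.

ROBOT

A 7-joint arm with a two-finger parallel gripper is mounted at the origin on the work surface. World frame = base frame: x ahead of the robot, y to its left, z up, the work surface at z = 0. Lengths are in m, angles in rad, forces in N, time in s.
With the tool pointing down it reaches from about 0.4 to 0.85 m from the base axis. Payload 4.5 kg.
Tool frame: the origin (TCP) lies between the finger pads; the fingertips stand robot.nose_length ahead of it and the grasp point (between the pads) lies 11 mm behind it (robot.nose_length is the distance from the TCP to the fingertips, in m); z points along the fingers, x is the direction in which the jaws open and shut, and the axes are right-handed (so a half turn about z gives the same grasp; the last joint's range is limited). The gripper opens to 85 mm and grips with 20 to 120 N. Pads are 22 mm wide; open, the fingers measure 114 mm over their backs; the gripper's body (76 mm by 85 mm) begins 54 mm behind the grasp point. The pads swing forward as they close: fully open they stand 13 mm farther back than shut.
Start: joints at [1.238, 0.689, -0.195, 1.565, 0.157, 0.902, -0.215], TCP at [0.224, -0.583, 0.239] pointing down, gripper open.
Joint ranges: [-3.01, 3.01], [-0.46, 2.08], [-1.47, 1.51], [0.13, 2.56], [-1, 4.14], [0.04, 2.09], [-2.66, 2.66]. Speed limits (rad/s): [2.57, 2.57, 3.14, 3.14, 3.14, 3.14, 3.14].

INTERFACE

Orientations are given as [roll, pitch, yaw] about the fixed x, y, z axes, in that order (R = Rz(yaw) Ry(pitch) Rx(roll)).
In Python, from cell import sensors, grab_frame, get_calibration, robot gives the robot as it stands.
- The arm moves only by the tool send_rows, never from a script. Its argument "series" is a list of rows, each a list of 3 entries, a list of its own where there are three numbers: the closure, from 0 (fully open) to 1 (shut), then the shift along the tool's x, y, z in cm, then the turn, a rotation vector about the tool's x, y, z in rad. A call has exactly 10 rows; each row shifts and turns the commanded pose from where the row before left it, along the tool's axes as they then stand; what a row does not reach is not made up. A row lasts 1/10 s, in which the tool goes at most 50 mm and 8.59 degrees, less where a joint would pass 70% of its speed; a pose out of reach is approached as far as the arm can. A call is refused whole if a number of a shift passes 5 or a number of a turn 0.15, either way. A call with a gripper value outside its range is refused whole. The fingers move at their own pace and stop on an object; "squeeze" is the grip in N (left out, the last holds). Time passes only in rows, so rows that do not move let the fingers close, or fill a call up. It gives the time, the measured TCP pose, the force and the opening at its end, in the units of the state.
- sensors.sense(): the state, without advancing time (a new reading comes with each control period).
- grab_frame(name): name is "scene" or "top"; returns the picture (420x560x3 uint8, red, green, blue); there is no depth.
- get_calibration(name): a dict with "fx", "fy", "cx", "cy" (pixels), "origin" and "orientation" of the camera in the world. Camera axes: x right, y down, z forward; pixel columns grow to the right and rows downward; lengths in m; the calibration is good to about 2 mm. A picture is of the moment at which its call begins. get_calibration takes no time and is no camera call.
- robot.job_done(): hands the job in, once; it reports no verdict.
The state is a dict: "t": time; "joint_pos": joint angles; "dq": joint speeds; "joint_efforts": joint torques, N m; "tool_pos": TCP position; "tcp_rot": TCP orientation; "wrist_force": force on the tool from outside, world axes, zero at the start; "wrist_torque": the same for the moment, N m; "opening": finger opening in m.
Only numpy, scipy, OpenCV 4.12 (cv2) and the standard library are available. Lean on these libraries where they do the work, as an engineer would, in place of code of your own. Each camera call takes 0.05 s, during which the arm holds its last target.

## Working session

There is one attempt and no reset: what is moved stays moved. The work goes in short steps, Python scripts to look and compute and a tool call to move; the robot and the scene stay as the last step left them, time stands still between calls to the robot, and variables do not carry over. Pictures are saved under pics/ and viewed, and the job is handed in when it is done.

Besides the shell and the picture viewer there is one more tool, called after ">>>" by a JSON object that holds its "api" and its "payload", one argument or row to a line. send_rows: Moves the arm, as the interface text tells. Its arguments: {"type":"object","properties":{"series":{"type":"array"},"squeeze":{"type":"number"}},"required":["series"]}

```bash
ls; mkdir -p pics
python3 - <<'E'
from cell import sensors, grab_frame, get_calibration, robot
import cv2
for n in("scene","top"):
    im=grab_frame(n); cv2.imwrite(f"pics/{n}0.png",im[:,:,::-1]); print(n,get_calibration(n))
print(sensors.sense()); print(robot.nose_length, dir(robot))
E
```

```text
pics
scene {'fx': 490.6356671246626, 'fy': 490.6356671246626, 'cx': 284.1141229110551, 'cy': 209.9708847998356, 'origin': array([ 1.36919595, -0.85426326,  0.98975046]), 'orientation': array([-2.22642868e+00, -4.90656085e-04,  8.15925640e-01])}
top {'fx': 380.1784214288179, 'fy': 380.1784214288179, 'cx': 272.5131317572572, 'cy': 209.97520942258987, 'origin': array([ 0.32290881, -0.04777442,  1.06010564]), 'orientation': array([-2.95803612,  0.01532558, -1.59661158])}
{'t': 0.1, 'joint_pos': array([ 1.2377602 ,  0.68992667, -0.19452169,  1.56622019,  0.15730269,
        0.9024958 , -0.21514144]), 'dq': array([-0.00107994, -0.00130892, -0.00022708, -0.00333179,  0.00018102,
        0.00145382,  0.00197311]), 'joint_efforts': array([-3.46466470e-03, -5.40600085e+01, -1.27174404e+00, -1.58986294e+01,
        9.32810479e-03,  4.35728871e-03, -5.24566161e-06]), 'tool_pos': array([ 0.22392437, -0.58290959,  0.23855298]), 'tcp_rot': array([ 3.14147457e+00,  1.65464194e-03, -1.20392496e+00]), 'wrist_force': array([-0.28383145,  0.04690363,  0.20929195]), 'wrist_torque': array([ 0.0175399 ,  0.04988242, -0.04575138]), 'opening': 0.08513213047990117}
0.008 ['IKError', '__class__', '__delattr__', '__dict__', '__dir__', '__doc__', '__eq__', '__format__', '__ge__', '__getattribute__', '__getstate__', '__gt__', '__hash__', '__init__', '__init_subclass__', '__le__', '__lt__', '__module__', '__ne__', '__new__', '__reduce__', '__reduce_ex__', '__repr__', '__setattr__', '__sizeof__', '__str__', '__subclasshook__', '__weakref__', 'job_done', 'nose_length']
```

View pics/top0.png

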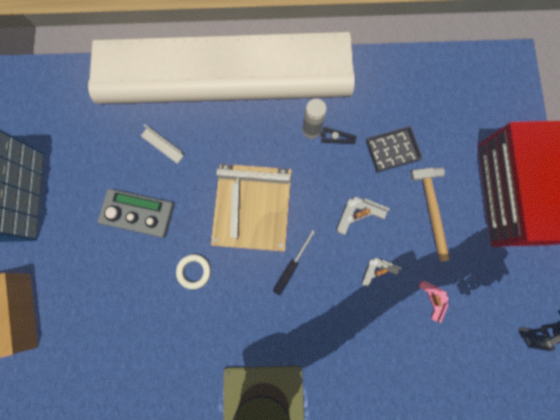

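View pics/scene0.png

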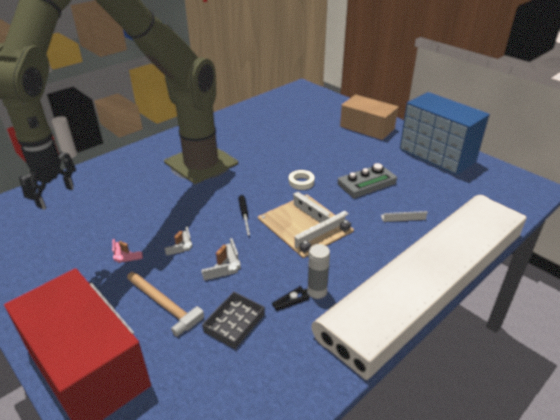

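```bash
cat > h.py <<'E'
import numpy as np, cv2
from scipy.spatial.transform import Rotation as R
from cell import sensors, grab_frame, get_calibration, robot
def cam(n):
    c=get_calibration(n); return c, R.from_euler('xyz',c['orientation']).as_matrix(), np.array(c['origin'])
def ray(n,p,z):
    c,M,o=cam(n); p=np.atleast_2d(p).astype(float)
    d=np.c_[(p[:,0]-c['cx'])/c['fx'],(p[:,1]-c['cy'])/c['fy'],np.ones(len(p))]@M.T
    return o+d*((z-o[2])/d[:,2])[:,None]
def proj(n,P):
    c,M,o=cam(n); q=(np.atleast_2d(P)-o)@M
    return np.c_[c['fx']*q[:,0]/q[:,2]+c['cx'],c['fy']*q[:,1]/q[:,2]+c['cy']]
def crop(im,x0,y0,x1,y1,s):
    return cv2.resize(im[y0:y1,x0:x1],None,fx=s,fy=s,interpolation=cv2.INTER_CUBIC)
E
python3 - <<'E'
from h import *
t=cv2.imread('pics/top0.png'); s=cv2.imread('pics/scene0.png')
cv2.imwrite('pics/sq_t.png',crop(t,325,180,465,335,5)[:600,:700])
a=crop(s,95,215,255,295,5); cv2.imwrite('pics/sq_s.png',a)
cv2.imwrite('pics/jig_t.png',crop(t,200,155,300,255,6))
cv2.imwrite('pics/ro_t.png',crop(t,90,180,180,245,8))
E
```

```text
(no output)
```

View pics/sq_t.png

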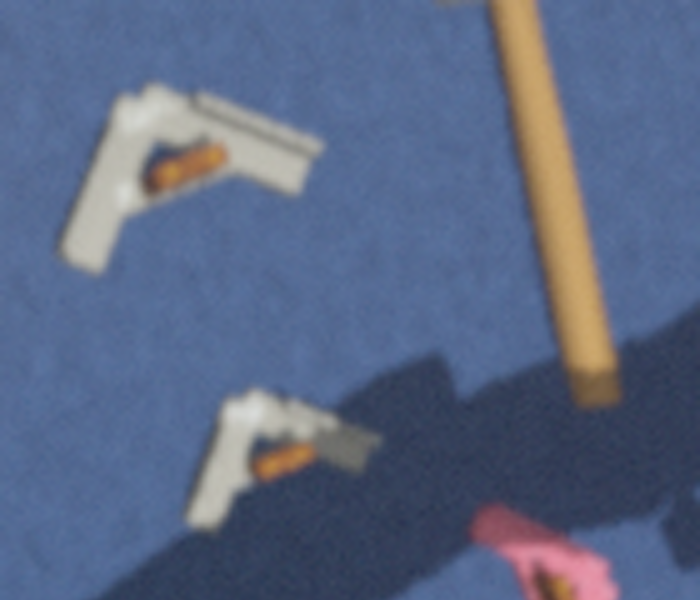

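View pics/sq_s.png

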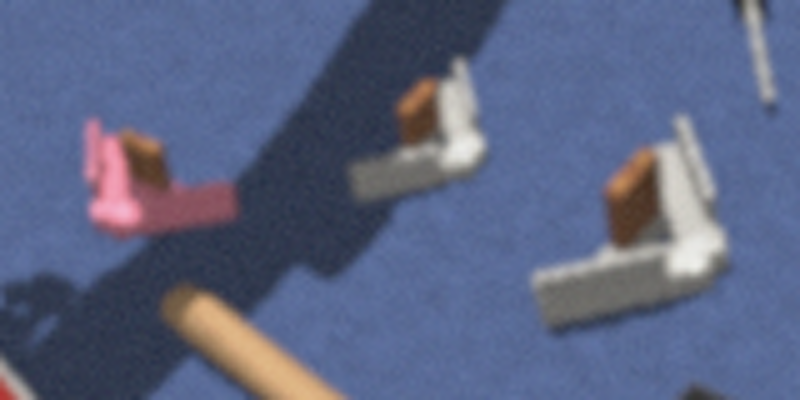

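View pics/jig_t.png

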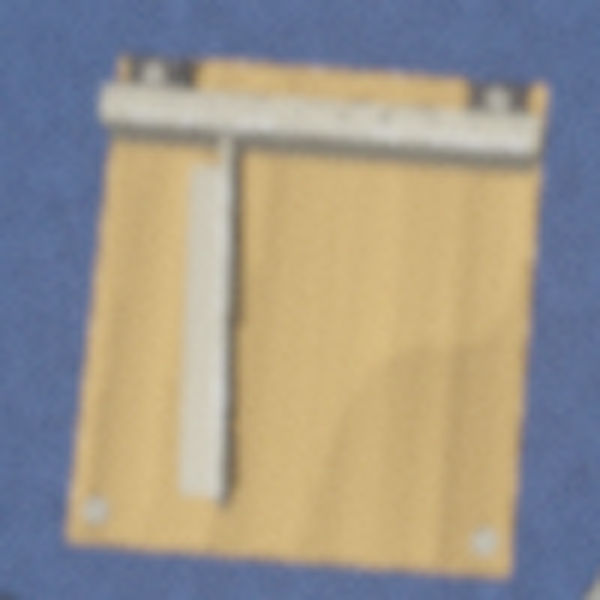

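View pics/ro_t.png

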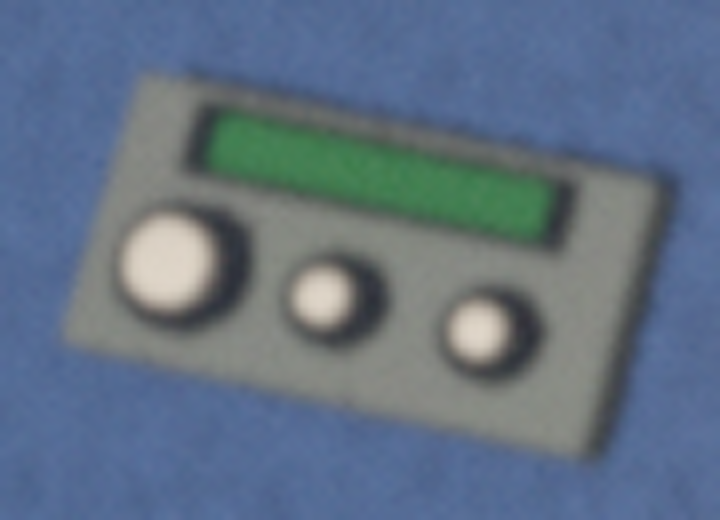

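The candidates for the square, in top-view pixels, are large grey (360,213), small grey (380,270) and pink (437,300). The description says "not pink, the larger in its own colour", so I want the large grey one at (360,213), and both crops confirm it.

The jig's spar runs along row ~178, with the rib at column ~237. The readout keys are large (111,213), middle (130,217) and end (150,221).

Run:
```python
from h import *
from scipy.optimize import least_squares
t=cv2.imread('pics/top0.png'); s=cv2.imread('pics/scene0.png')
def blobs(im,x0,y0,x1,y1,th):
    h=cv2.cvtColor(im,cv2.COLOR_BGR2HSV); m=((h[:,:,2]>th)&(h[:,:,1]<70)).astype(np.uint8)
    k=np.zeros_like(m);k[y0:y1,x0:x1]=m[y0:y1,x0:x1]
    n,l,st,c=cv2.connectedComponentsWithStats(k)
    return [(c[i].round(2),st[i].tolist()) for i in range(1,n) if st[i,4]>8]
bt=blobs(t,95,185,175,240,165); bs=blobs(s,335,155,400,195,165)
for b in bt: print('T',b)
for b in bs: print('S',b)
for z in (.03,.035,.04,.045):
    print(z,ray('top',[b[0] for b in bt],z)[:,:2].round(4).tolist(), ray('scene',[b[0] for b in bs],z)[:,:2].round(4).tolist())
cv2.imwrite('pics/ro_s.png',crop(s,330,150,405,200,10))
cv2.imwrite('pics/jig_s.png',crop(s,250,180,360,255,7))
```

```text
T (array([110.36, 212.19]), [106, 207, 10, 11, 88])
T (array([129.5, 216.5]), [127, 214, 6, 6, 32])
T (array([149.19, 220.77]), [147, 218, 6, 7, 31])
S (array([377.64, 165.4 ]), [374, 163, 8, 6, 42])
S (array([364.88, 169.41]), [363, 168, 5, 4, 17])
S (array([352. , 173.5]), [350, 172, 5, 4, 18])
0.03 [[0.5211, 0.4125], [0.5075, 0.3587], [0.494, 0.3036]] [[0.4999, 0.4314], [0.4853, 0.3766], [0.471, 0.3224]]
0.035 [[0.5202, 0.4103], [0.5066, 0.3567], [0.4932, 0.3019]] [[0.5044, 0.4247], [0.4899, 0.3702], [0.4757, 0.3163]]
0.04 [[0.5192, 0.4081], [0.5057, 0.3547], [0.4923, 0.3002]] [[0.509, 0.418], [0.4945, 0.3638], [0.4803, 0.3102]]
0.045 [[0.5183, 0.4058], [0.5048, 0.3527], [0.4915, 0.2985]] [[0.5135, 0.4113], [0.4991, 0.3574], [0.485, 0.3041]]
```

View pics/ro_s.png

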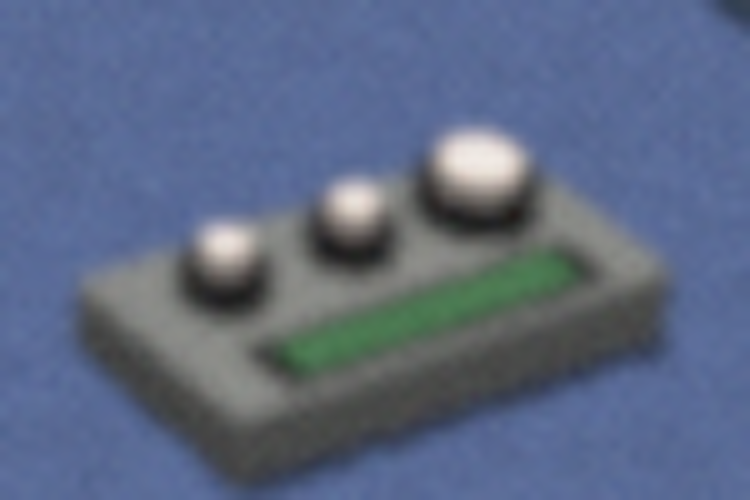

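View pics/jig_s.png

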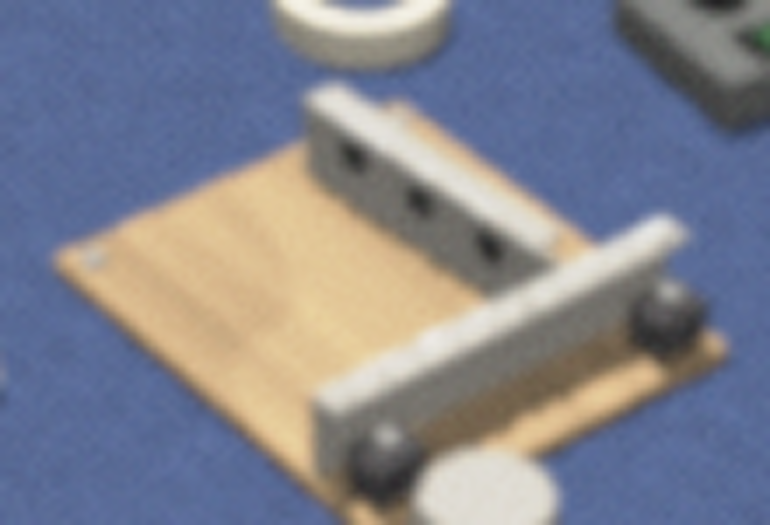

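```bash
cat > jig.py <<'E'
from h import *
def cross(v,x,lvl):
    i=np.where((v[:-1]-lvl)*(v[1:]-lvl)<=0)[0]
    return [x[k]+(lvl-v[k])/(v[k+1]-v[k]+1e-9) for k in i]
def line(pts,n,z):
    P=ray(n,pts,z)[:,:2]
    for _ in range(3):
        c=P.mean(0);u,s,vt=np.linalg.svd(P-c);r=(P-c)@vt[1]; P=P[abs(r)<=max(2*r.std(),1e-4)]
    return c,vt[0],r.std()
if __name__=='__main__':
    im=cv2.imread('pics/top0.png').astype(float); d=im[:,:,0]-im[:,:,2]; g=im.mean(2)
    L=[];Rr=[];B=[];S=[];T=[]
    for r in range(190,240):
        xs=np.arange(203,235);L.append((cross(d[r,xs],xs,10)[0],r))
        xs=np.arange(270,297);Rr.append((cross(d[r,xs],xs,10)[-1],r))
    for c in range(216,282):
        ys=np.arange(235,258);B.append((c,cross(d[ys,c],ys,10)[-1]))
    print(g[160:190,265].round(), d[160:190,265].round())
    print(g[205,225:255].round())
    for n,a,z in(('L',L,.01),('R',Rr,.01),('B',B,.01)):
        c,v,s=line(a,'top',z); print(n,c.round(4),np.degrees(np.arctan2(v[1],v[0])).round(2),s.round(4))
E
python3 jig.py
```

```text
[117. 117. 117. 117. 118. 120. 138. 157. 169. 171. 171. 174. 177. 183.
 190. 196. 203. 201. 184. 151. 131. 140. 154. 168. 173. 176. 175. 175.
 177. 174.] [ 56.  55.  55.  54.  52.  47.  16. -31. -64. -77. -79. -69. -48. -30.
 -21. -18. -13.  -9.  -9. -11. -17. -33. -61. -75. -82. -80. -82. -81.
 -81. -83.]
[171. 174. 176. 177. 177. 180. 191. 196. 196. 198. 203. 202. 176. 133.
 111. 130. 151. 159. 162. 162. 164. 167. 170. 171. 168. 170. 168. 173.
 171. 172.]
L [0.5104 0.1301] 173.85 0.0002
R [ 0.5038 -0.0793] 173.76 0.0002
B [0.4109 0.0289] -96.11 0.0002
```

Run:
```python
from jig import *
im=cv2.imread('pics/top0.png').astype(float); d=im[:,:,0]-im[:,:,2]; g=im.mean(2)
yaw=np.radians(-6.13);ex=np.array([np.cos(yaw),np.sin(yaw)]);ey=np.array([-ex[1],ex[0]])
T=[];F=[]
for c in range(245,285):
    ys=np.arange(172,184); v=g[ys,c]; k=v.argmax(); kk=k+v[k:].argmin()
    T.append((c,cross(v[k:kk+1],ys[k:kk+1],(v[k]+v[kk])/2)[0]))
    ys=np.arange(ys[kk],190); v=d[ys,c]; F.append((c,cross(v,ys,-45)[0]))
for n,a,z in(('spartop',T,.055),('sparfoot',F,.01)):
    c,v,s=line(a,'top',z);print(n,c.round(4),'x.e',(c@ex).round(4),np.degrees(np.arctan2(v[1],v[0])).round(2),s.round(4))
def f(p): return np.array(p)
print('L.y',[.5104,.1301]@ey,'R.y',[.5038,-.0793]@ey,'B.x',[.4109,.0289]@ex)
# rib face: top edge
Rb=[];Rf=[]
for r in range(188,232):
    xs=np.arange(231,246); v=g[r,xs]; k=v.argmax(); kk=k+v[k:].argmin()
    Rb.append((cross(v[k:kk+1],xs[k:kk+1],(v[k]+v[kk])/2)[0],r))
c,v,s=line(Rb,'top',.055);a=np.degrees(np.arctan2(v[1],v[0]));print('rib',c,a,s,'rel',(c@ex),(c@ey))
# spar ends at z .055 along row
for col in (178,):pass
```

```text
spartop [ 0.5986 -0.0175] x.e 0.5971 -96.67 0.0002
sparfoot [ 0.6014 -0.0163] x.e 0.5997 -96.18 0.0001
L.y 0.18385901629249146 R.y -0.02504844866667925 B.x 0.40546446530449703
rib [0.51302774 0.05767548] 177.88548309841948 0.00017401176700034885 rel 0.5039354785447775 0.11212921202794425
```

Run:
```python
from h import *
t=cv2.imread('pics/top0.png');s=cv2.imread('pics/scene0.png')
a=crop(t,332,190,395,240,9); b=crop(s,195,235,250,285,9)
cv2.imwrite('pics/sq2.png',np.hstack([a[:450],b[:450,:]])[:, :800] if 0 else cv2.resize(a,None,fx=1.2,fy=1.2)); cv2.imwrite('pics/sq3.png',b)
```

```text
(no output)
```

View pics/sq2.png

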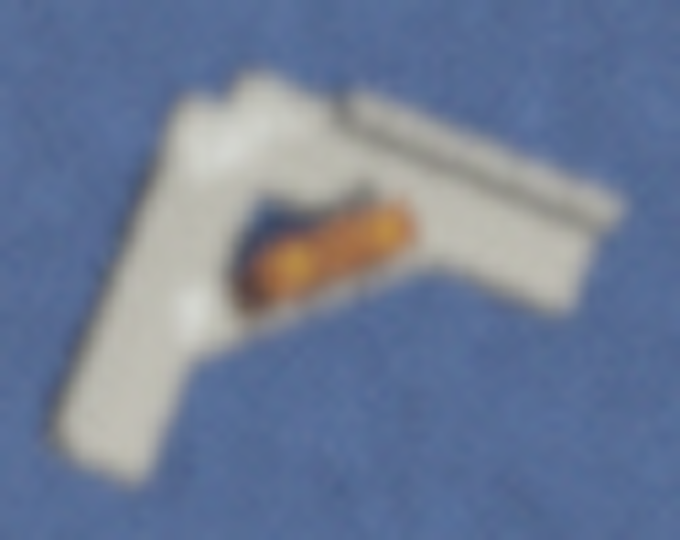

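View pics/sq3.png

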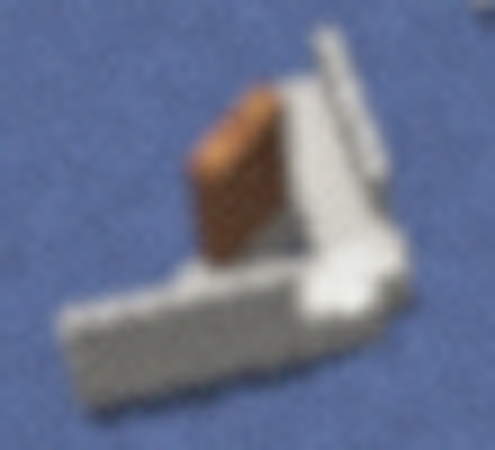

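```bash
cat > sq.py <<'E'
from jig import *
def meas(im):
    im=im.astype(float); d=im[:,:,0]-im[:,:,2]
    U=[];L=[]
    for c in range(368,387):
        ys=np.arange(190,212);U.append((c,cross(d[ys,c],ys,25)[0]))
    for r in range(203,229):
        xs=np.arange(333,360);L.append((cross(d[r,xs],xs,25)[0],r))
    return U,L
if __name__=='__main__':
    im=cv2.imread('pics/top0.png')
    U,L=meas(im)
    cu,vu,su=line(U,'top',.036); cl,vl,sl=line(L,'top',.0)
    au=np.degrees(np.arctan2(vu[1],vu[0]));al=np.degrees(np.arctan2(vl[1],vl[0]))
    print('U(y dir)',au,su,'L(x dir)',al,sl)
    h=cv2.cvtColor(im,cv2.COLOR_BGR2HSV)
    m=((h[:,:,0]<18)&(h[:,:,1]>110)&(h[:,:,2]>100)).astype(np.uint8); k=np.zeros_like(m);k[200:225,345:380]=m[200:225,345:380]
    yx=np.argwhere(k);pc=yx.mean(0)[::-1];u,s,vt=np.linalg.svd(yx[:,::-1]-pc);print(len(yx),pc,cv2.minAreaRect(yx[:,::-1].astype(np.float32)))
    P=ray('top',yx[:,::-1],.06)[:,:2];c=P.mean(0);u,s,vt=np.linalg.svd(P-c);print('handle top',c,np.degrees(np.arctan2(vt[0][1],vt[0][0])), 'at .055',ray('top',pc,.055))
    print('hand est',ray('top',[363.5,212.9],.06))
    for yaw in np.radians([-25,-23,-21,-19]):
        ex=np.array([np.cos(yaw),np.sin(yaw)]);ey=np.array([-ex[1],ex[0]])
        print(np.degrees(yaw),'from faces', (cu@ex-.045)*ex+(cl@ey-.045)*ey)
    # scene view handle top
    im=cv2.imread('pics/scene0.png')
    print('scene top centre',ray('scene',[195+236/9,235+127/9],.06))
E
python3 sq.py
```

```text
U(y dir) -115.09146492182933 0.00010377372580133705 L(x dir) 155.28260583789532 0.00014281397433996845
51 [362.1372549  212.88235294] ((362.2328796386719, 212.7876739501953), (3.745316743850708, 13.927896499633789), 69.44395446777344)
handle top [ 0.49422551 -0.27558476] -71.31579271303727 at .055 [[ 0.49507889 -0.276719    0.055     ]]
hand est [[ 0.49407161 -0.27919034  0.06      ]]
-25.0 from faces [ 0.49682901 -0.27833013]
-23.0 from faces [ 0.49610926 -0.27739434]
-21.0 from faces [ 0.49525516 -0.27654258]
-19.0 from faces [ 0.49427403 -0.27578647]
scene top centre [[ 0.49945181 -0.27858401  0.06      ]]
```

```bash
cat > plan.py <<'E'
from h import *
def plan(target,yawdeg=None,n=10,start=None,y0=None):
    s=sensors.sense(); p=np.array(s['tool_pos'] if start is None else start); psi=s['tcp_rot'][2] if y0 is None else np.radians(y0)
    dy=0 if yawdeg is None else (np.radians(yawdeg)-psi+np.pi)%(2*np.pi)-np.pi
    print('from',p.round(4),'yaw',np.degrees(psi).round(2),'rp',np.array(s['tcp_rot'][:2]).round(4),'dyaw/row (turn z)',round(-dy/n,4))
    v=(np.array(target)-p)/n*100
    for i in range(n):
        a=psi+dy*i/n
        print([round(v[0]*np.cos(a)+v[1]*np.sin(a),2),round(v[0]*np.sin(a)-v[1]*np.cos(a),2),round(-v[2],2)])
        if dy==0: print('x',n);break
E
python3 -c "
from plan import *
plan([.5,-.25,.22],20)"
```

```text
from [ 0.2239 -0.5829  0.2386] yaw -68.98 rp [3.1415e+00 1.7000e-03] dyaw/row (turn z) -0.1553
[np.float64(-2.12), np.float64(-3.77), np.float64(0.19)]
[np.float64(-1.51), np.float64(-4.05), np.float64(0.19)]
[np.float64(-0.86), np.float64(-4.24), np.float64(0.19)]
[np.float64(-0.2), np.float64(-4.32), np.float64(0.19)]
[np.float64(0.47), np.float64(-4.3), np.float64(0.19)]
[np.float64(1.13), np.float64(-4.17), np.float64(0.19)]
[np.float64(1.76), np.float64(-3.95), np.float64(0.19)]
[np.float64(2.35), np.float64(-3.63), np.float64(0.19)]
[np.float64(2.89), np.float64(-3.22), np.float64(0.19)]
[np.float64(3.35), np.float64(-2.74), np.float64(0.19)]
```

>>> {"api": "send_rows", "payload": {
  "series": [
    [1, [-2.1, -3.8, 0.2], [0, 0, -0.15]],
    [1, [-1.5, -4.0, 0.2], [0, 0, -0.15]],
    [1, [-0.9, -4.2, 0.2], [0, 0, -0.15]],
    [1, [-0.2, -4.3, 0.2], [0, 0, -0.15]],
    [1, [0.5, -4.3, 0.2], [0, 0, -0.15]],
    [1, [1.1, -4.2, 0.2], [0, 0, -0.15]],
    [1, [1.8, -3.9, 0.2], [0, 0, -0.15]],
    [1, [2.4, -3.6, 0.2], [0, 0, -0.15]],
    [1, [2.9, -3.2, 0.2], [0, 0, -0.15]],
    [1, [3.3, -2.7, 0.2], [0, 0, -0.15]]
  ]
}}

```text
t: 1.1
tool_pos: [0.5084, -0.2577, 0.219]
tcp_rot: [-3.141, 0.001, 0.302]
wrist_force: [-0.0, -1.2, -0.1]
opening: 0.0004
```

```bash
python3 -c "
from plan import *
print(sensors.sense()['joint_pos'].round(2))
plan([.5176,.404,.15],20,n=16)"
```

```text
[ 0.72  0.69 -0.57  1.75  0.48  0.85  0.23]
from [ 0.5084 -0.2577  0.219 ] yaw 17.31 rp [-3.1415e+00  6.0000e-04] dyaw/row (turn z) -0.0029
[np.float64(1.29), np.float64(-3.93), np.float64(0.43)]
[np.float64(1.3), np.float64(-3.93), np.float64(0.43)]
[np.float64(1.31), np.float64(-3.92), np.float64(0.43)]
[np.float64(1.32), np.float64(-3.92), np.float64(0.43)]
[np.float64(1.33), np.float64(-3.92), np.float64(0.43)]
[np.float64(1.34), np.float64(-3.91), np.float64(0.43)]
[np.float64(1.35), np.float64(-3.91), np.float64(0.43)]
[np.float64(1.37), np.float64(-3.9), np.float64(0.43)]
[np.float64(1.38), np.float64(-3.9), np.float64(0.43)]
[np.float64(1.39), np.float64(-3.9), np.float64(0.43)]
[np.float64(1.4), np.float64(-3.89), np.float64(0.43)]
[np.float64(1.41), np.float64(-3.89), np.float64(0.43)]
[np.float64(1.42), np.float64(-3.88), np.float64(0.43)]
[np.float64(1.43), np.float64(-3.88), np.float64(0.43)]
[np.float64(1.45), np.float64(-3.87), np.float64(0.43)]
[np.float64(1.46), np.float64(-3.87), np.float64(0.43)]
```

>>> {"api": "send_rows", "payload": {
  "series": [
    [1, [1.3, -3.9, 0.2], [0, 0, 0]],
    [1, [1.3, -3.9, 0.2], [0, 0, 0]],
    [1, [1.3, -3.9, 0.2], [0, 0, 0]],
    [1, [1.3, -3.9, 0.2], [0, 0, 0]],
    [1, [1.3, -3.9, 0.2], [0, 0, 0]],
    [1, [1.3, -3.9, 0.2], [0, 0, 0]],
    [1, [1.3, -3.9, 0.2], [0, 0, 0]],
    [1, [1.3, -3.9, 0.2], [0, 0, 0]],
    [1, [1.3, -3.9, 0.2], [0, 0, 0]],
    [1, [1.3, -3.9, 0.2], [0, 0, 0]]
  ]
}}

```text
t: 2.1
tool_pos: [0.5179, 0.1533, 0.1989]
tcp_rot: [3.141, 0.001, 0.296]
wrist_force: [-0.3, -0.6, 0.5]
opening: -0.0001
```

```bash
python3 -c "
from plan import *
print(sensors.sense()['joint_pos'].round(2))
plan([.5176,.404,.12],n=7)"
```

```text
[-0.07  0.67 -0.5   1.86  0.46  0.73 -0.53]
from [0.5179 0.1533 0.1989] yaw 16.96 rp [3.1412e+00 7.0000e-04] dyaw/row (turn z) 0.0
[np.float64(1.04), np.float64(-3.43), np.float64(1.13)]
x 7
```

>>> {"api": "send_rows", "payload": {
  "series": [
    [1, [1.0, -3.4, 1.1], [0, 0, 0]],
    [1, [1.0, -3.4, 1.1], [0, 0, 0]],
    [1, [1.0, -3.4, 1.1], [0, 0, 0]],
    [1, [1.0, -3.4, 1.1], [0, 0, 0]],
    [1, [1.0, -3.4, 1.1], [0, 0, 0]],
    [1, [1.0, -3.4, 1.1], [0, 0, 0]],
    [1, [1.0, -3.4, 1.1], [0, 0, 0]],
    [1, [0, 0, 0.5], [0, 0, 0]],
    [1, [0, 0, 0.5], [0, 0, 0]],
    [1, [0, 0, 0], [0, 0, 0]]
  ]
}}

```text
t: 3.1
tool_pos: [0.5158, 0.3977, 0.1111]
tcp_rot: [3.139, 0.002, 0.295]
wrist_force: [0.2, -0.6, -0.5]
opening: 0.0002
```

```bash
python3 -c "
from plan import *
im=grab_frame('top'); cv2.imwrite('pics/k1t.png',crop(im[:,:,::-1],70,170,190,250,6));im=grab_frame('scene'); cv2.imwrite('pics/k1s.png',crop(im[:,:,::-1],310,90,430,210,5))
plan([.5176,.404,.08],n=7)"
```

```text
from [0.5165 0.3981 0.1122] yaw 16.85 rp [3.1399e+00 2.0000e-04] dyaw/row (turn z) 0.0
[np.float64(0.04), np.float64(-0.08), np.float64(0.46)]
x 7
```

View pics/k1s.png

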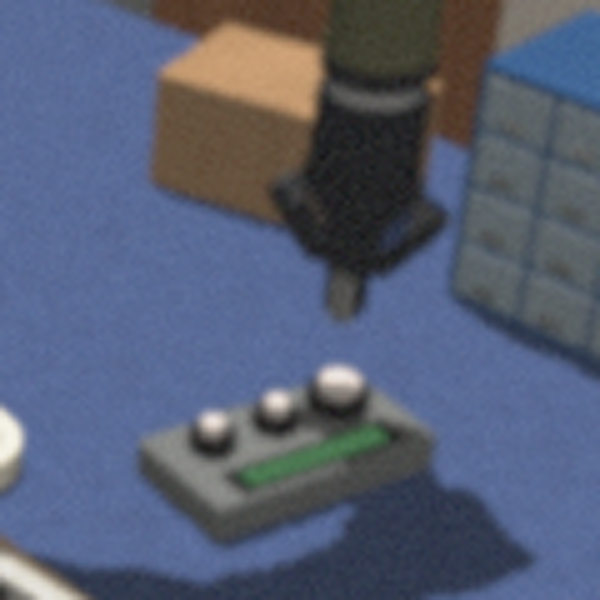

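>>> {"api": "send_rows", "payload": {
  "series": [
    [1, [0.2, -0.3, 0.8], [0, 0, 0]],
    [1, [0.1, -0.3, 0.8], [0, 0, 0]],
    [1, [0, 0, 0.8], [0, 0, 0]],
    [1, [0, 0, 0.8], [0, 0, 0]],
    [1, [0, 0, 0.8], [0, 0, 0]],
    [1, [0, 0, 0.3], [0, 0, 0]],
    [1, [0, 0, 0.3], [0, 0, 0]],
    [1, [0, 0, 0.3], [0, 0, 0]],
    [1, [0, 0, 0.3], [0, 0, 0]],
    [1, [0, 0, 0.2], [0, 0, 0]]
  ]
}}

```text
t: 4.2
tool_pos: [0.5171, 0.4067, 0.0584]
tcp_rot: [-3.141, -0.001, 0.296]
wrist_force: [-0.6, -0.7, 1.4]
opening: 0.0002
```

>>> {"api": "send_rows", "payload": {
  "series": [
    [1, [0, 0, 0], [0, 0, 0]],
    [1, [0, 0, 0], [0, 0, 0]],
    [1, [0, 0, 0.1], [0, 0, 0]],
    [1, [0, 0, 0.1], [0, 0, 0]],
    [1, [0, 0, 0.1], [0, 0, 0]],
    [1, [0, 0, 0], [0, 0, 0]],
    [1, [0, 0, 0], [0, 0, 0]],
    [1, [0, 0, 0], [0, 0, 0]],
    [1, [0, 0, 0], [0, 0, 0]],
    [1, [0, 0, 0], [0, 0, 0]]
  ]
}}

```text
t: 5.2
tool_pos: [0.517, 0.4067, 0.0554]
tcp_rot: [-3.141, -0.0, 0.296]
wrist_force: [0.8, 0.7, 3.2]
opening: 0.0002
```

>>> {"api": "send_rows", "payload": {
  "series": [
    [1, [0, 0, 0.1], [0, 0, 0]],
    [1, [0, 0, 0.1], [0, 0, 0]],
    [1, [0, 0, 0.1], [0, 0, 0]],
    [1, [0, 0, 0], [0, 0, 0]],
    [1, [0, 0, 0], [0, 0, 0]],
    [1, [0, 0, 0], [0, 0, 0]],
    [1, [0, 0, 0], [0, 0, 0]],
    [1, [0, 0, 0], [0, 0, 0]],
    [1, [0, 0, 0], [0, 0, 0]],
    [1, [0, 0, 0], [0, 0, 0]]
  ]
}}

```text
t: 6.2
tool_pos: [0.5171, 0.4068, 0.054]
tcp_rot: [3.141, -0.001, 0.296]
wrist_force: [-2.2, -2.7, 14.2]
opening: 0.0002
```

>>> {"api": "send_rows", "payload": {
  "series": [
    [1, [0, 0, 0.1], [0, 0, 0]],
    [1, [0, 0, 0.1], [0, 0, 0]],
    [1, [0, 0, 0], [0, 0, 0]],
    [1, [0, 0, 0], [0, 0, 0]],
    [1, [0, 0, 0], [0, 0, 0]],
    [1, [0, 0, 0], [0, 0, 0]],
    [1, [0, 0, 0], [0, 0, 0]],
    [1, [0, 0, 0], [0, 0, 0]],
    [1, [0, 0, 0], [0, 0, 0]],
    [1, [0, 0, 0], [0, 0, 0]]
  ]
}}

```text
t: 7.2
tool_pos: [0.5171, 0.4069, 0.0537]
tcp_rot: [3.141, -0.002, 0.296]
wrist_force: [-4.0, -4.6, 25.9]
opening: 0.0
```

>>> {"api": "send_rows", "payload": {
  "series": [
    [1, [0, 0, -2.5], [0, 0, 0]],
    [1, [0, 0, -2.5], [0, 0, 0]],
    [1, [-1.1, 1.9, 0], [0, 0, 0]],
    [1, [-1.1, 1.9, 0], [0, 0, 0]],
    [1, [-1.1, 1.9, 0], [0, 0, 0]],
    [1, [-1.2, 2.0, 0], [0, 0, 0]],
    [1, [-1.2, 2.0, 0], [0, 0, 0]],
    [1, [0, 0, 1], [0, 0, 0]],
    [1, [0, 0, 1], [0, 0, 0]],
    [1, [0, 0, 0.5], [0, 0, 0]]
  ]
}}

```text
t: 8.2
tool_pos: [0.4901, 0.2981, 0.0739]
tcp_rot: [-3.141, 0.001, 0.297]
wrist_force: [0.1, 0.1, 0.0]
opening: -0.0001
```

```bash
python3 -c "
from plan import *
im=grab_frame('top'); cv2.imwrite('pics/k2t.png',crop(im[:,:,::-1],80,170,200,250,6));im=grab_frame('scene'); cv2.imwrite('pics/k2s.png',crop(im[:,:,::-1],310,110,410,210,6))
plan([.4905,.297,.08],n=1)"
```

```text
from [0.4899 0.2981 0.074 ] yaw 17.04 rp [-3.1413e+00  1.6000e-03] dyaw/row (turn z) 0.0
[np.float64(0.02), np.float64(0.12), np.float64(-0.6)]
x 1
```

View pics/k2s.png

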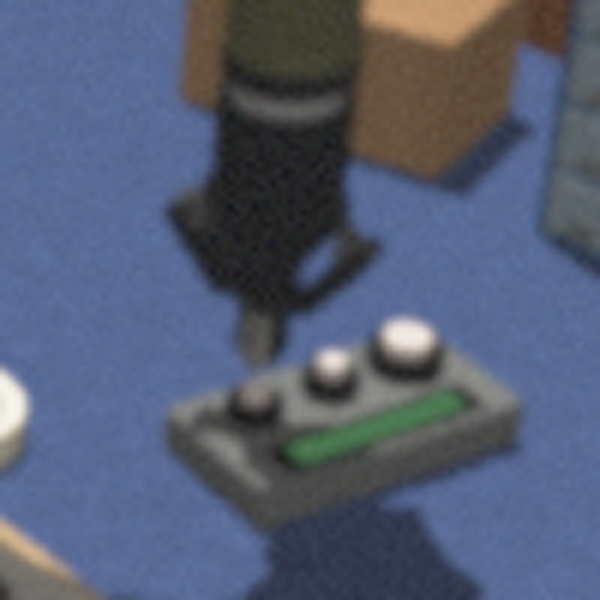

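View pics/k2t.png

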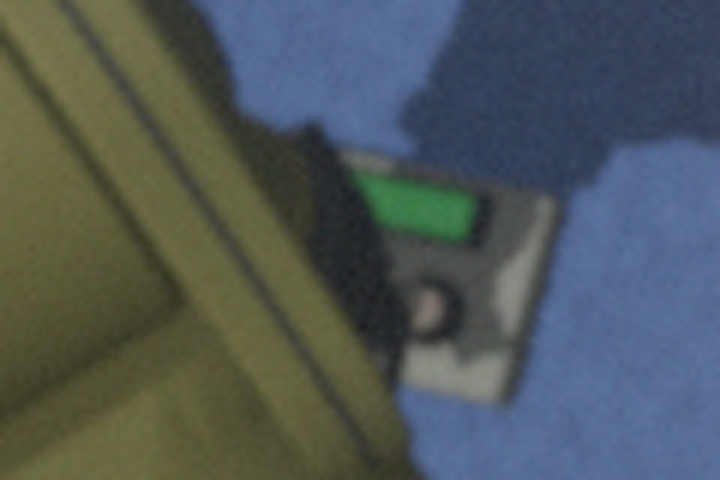

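The closed fingertip is over the end key, in the scene crop at (262,360) above (255,395). I'll press it now.

>>> {"api": "send_rows", "payload": {
  "series": [
    [1, [0, 0.1, 0.6], [0, 0, 0]],
    [1, [0, 0, 0.5], [0, 0, 0]],
    [1, [0, 0, 0.3], [0, 0, 0]],
    [1, [0, 0, 0.3], [0, 0, 0]],
    [1, [0, 0, 0.3], [0, 0, 0]],
    [1, [0, 0, 0.2], [0, 0, 0]],
    [1, [0, 0, 0], [0, 0, 0]],
    [1, [0, 0, 0], [0, 0, 0]],
    [1, [0, 0, 0], [0, 0, 0]],
    [1, [0, 0, 0], [0, 0, 0]]
  ]
}}

```text
t: 9.3
tool_pos: [0.4909, 0.2963, 0.054]
tcp_rot: [3.141, -0.0, 0.296]
wrist_force: [-1.7, -1.9, 8.2]
opening: 0.0
```

>>> {"api": "send_rows", "payload": {
  "series": [
    [1, [0, 0, -2], [0, 0, 0]],
    [1, [0, 0, -2], [0, 0, 0]],
    [1, [0.7, -1.2, 0], [0, 0, 0]],
    [1, [0.7, -1.2, 0], [0, 0, 0]],
    [1, [0.7, -1.2, 0], [0, 0, 0]],
    [1, [0.7, -1.2, 0], [0, 0, 0]],
    [1, [0, 0, 0.8], [0, 0, 0]],
    [1, [0, 0, 0.8], [0, 0, 0]],
    [1, [0, 0, 0.6], [0, 0, 0]],
    [1, [0, 0, 0.3], [0, 0, 0]]
  ]
}}

```text
t: 10.3
tool_pos: [0.5033, 0.3487, 0.067]
tcp_rot: [3.14, 0.002, 0.295]
wrist_force: [0.1, -0.1, 0.0]
opening: 0.0
```

>>> {"api": "send_rows", "payload": {
  "series": [
    [1, [0, 0, 0.3], [0, 0, 0]],
    [1, [0, 0, 0.3], [0, 0, 0]],
    [1, [0, 0, 0.3], [0, 0, 0]],
    [1, [0, 0, 0.3], [0, 0, 0]],
    [1, [0, 0, 0.3], [0, 0, 0]],
    [1, [0, 0, 0.1], [0, 0, 0]],
    [1, [0, 0, 0], [0, 0, 0]],
    [1, [0, 0, 0], [0, 0, 0]],
    [1, [0, 0, 0], [0, 0, 0]],
    [1, [0, 0, 0], [0, 0, 0]]
  ]
}}

```text
t: 11.3
tool_pos: [0.5039, 0.3502, 0.0539]
tcp_rot: [3.141, -0.001, 0.296]
wrist_force: [-2.3, -2.2, 15.3]
opening: 0.0
```

>>> {"api": "send_rows", "payload": {
  "series": [
    [1, [0, 0, -4], [0, 0, 0]],
    [1, [0, 0, -4], [0, 0, 0]],
    [1, [-0.6, 2, -3], [0, 0, 0]],
    [1, [-1.2, 3.9, -2], [0, 0, 0]],
    [1, [-1.2, 3.9, 0], [0, 0, 0]],
    [1, [-1.2, 3.9, 0], [0, 0, 0]],
    [1, [-1.2, 3.9, 0], [0, 0, 0]],
    [0.5, [-1.2, 3.9, 0], [0, 0, 0]],
    [0.5, [-1.2, 3.9, 0], [0, 0, 0]],
    [0.5, [-1.2, 3.9, 0], [0, 0, 0]]
  ]
}}

```text
t: 12.3
tool_pos: [0.5031, 0.0423, 0.1823]
tcp_rot: [3.142, -0.001, 0.296]
wrist_force: [0.5, 0.0, 0.0]
opening: 0.042
```

```bash
python3 -c "
from plan import *
plan([.4965,-.278,.13],20.1,n=9)"
```

```text
from [0.5031 0.0423 0.1823] yaw 16.98 rp [ 3.1415e+00 -6.0000e-04] dyaw/row (turn z) -0.0061
[np.float64(-1.11), np.float64(3.38), np.float64(0.58)]
[np.float64(-1.13), np.float64(3.38), np.float64(0.58)]
[np.float64(-1.15), np.float64(3.37), np.float64(0.58)]
[np.float64(-1.17), np.float64(3.36), np.float64(0.58)]
[np.float64(-1.19), np.float64(3.35), np.float64(0.58)]
[np.float64(-1.21), np.float64(3.35), np.float64(0.58)]
[np.float64(-1.23), np.float64(3.34), np.float64(0.58)]
[np.float64(-1.25), np.float64(3.33), np.float64(0.58)]
[np.float64(-1.27), np.float64(3.32), np.float64(0.58)]
```

>>> {"api": "send_rows", "payload": {
  "series": [
    [0.5, [-1.1, 3.3, 0.5], [0, 0, -0.006]],
    [0.5, [-1.1, 3.3, 0.5], [0, 0, -0.006]],
    [0.5, [-1.2, 3.3, 0.5], [0, 0, -0.006]],
    [0.5, [-1.2, 3.3, 0.5], [0, 0, -0.006]],
    [0.5, [-1.2, 3.3, 0.5], [0, 0, -0.006]],
    [0.5, [-1.2, 3.3, 0.5], [0, 0, -0.006]],
    [0.5, [-1.2, 3.3, 0.5], [0, 0, -0.006]],
    [0.5, [-1.2, 3.3, 0.5], [0, 0, -0.006]],
    [0.5, [-1.3, 3.3, 0.5], [0, 0, -0.006]],
    [0.5, [0, 0, 0], [0, 0, 0]]
  ]
}}

```text
t: 13.3
tool_pos: [0.4929, -0.2789, 0.1359]
tcp_rot: [3.139, 0.003, 0.34]
wrist_force: [0.4, -0.3, -0.9]
opening: 0.0427
```

```bash
python3 -c "
from plan import *
im=grab_frame('top')[:,:,::-1]; cv2.imwrite('pics/g1tf.png',im); cv2.imwrite('pics/g1t.png',crop(im,310,170,430,260,6));im=grab_frame('scene')[:,:,::-1]; cv2.imwrite('pics/g1s.png',crop(im,160,180,280,300,5))
plan([.4965,-.278,.07],20.1,n=1)"
```

```text
from [ 0.4947 -0.2725  0.1369] yaw 19.92 rp [-3.1413e+00 -1.0000e-04] dyaw/row (turn z) -0.0031
[np.float64(-0.01), np.float64(0.58), np.float64(6.69)]
```

View pics/g1s.png

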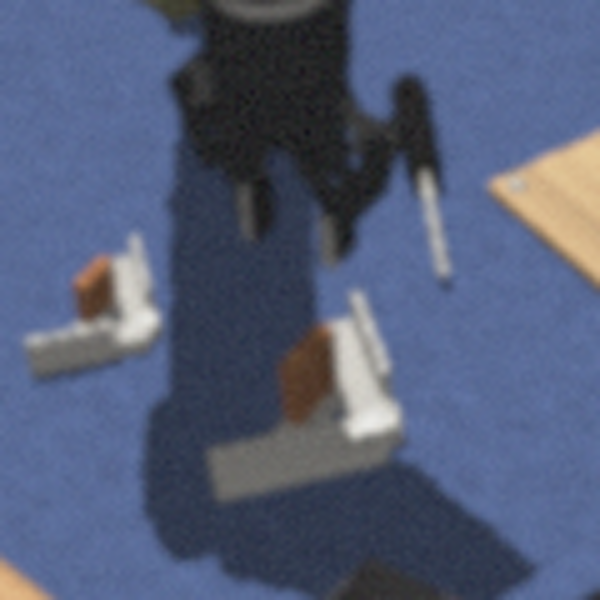

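View pics/g1t.png

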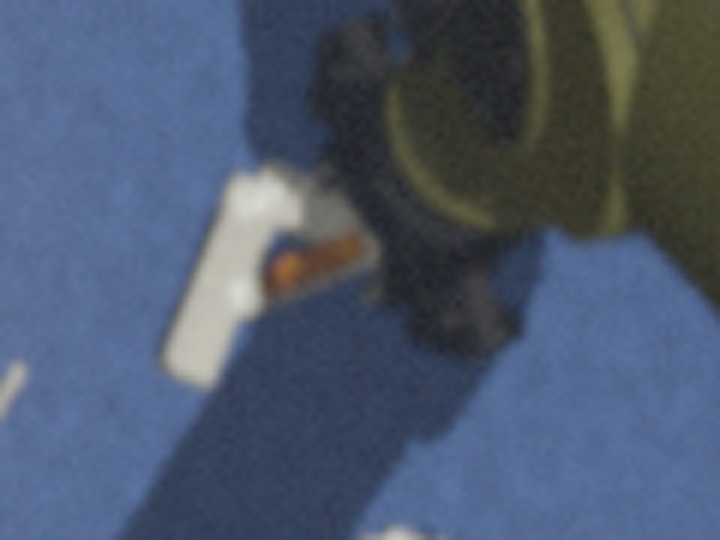

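>>> {"api": "send_rows", "payload": {
  "series": [
    [0.5, [0, 0.3, 1], [0, 0, 0]],
    [0.5, [0, 0.3, 1], [0, 0, 0]],
    [0.5, [0, 0, 1], [0, 0, 0]],
    [0.5, [0, 0, 1], [0, 0, 0]],
    [0.5, [0, 0, 1], [0, 0, 0]],
    [0.5, [0, 0, 1], [0, 0, 0]],
    [0.5, [0, 0, 0], [0, 0, 0]],
    [0.5, [0, 0, 0], [0, 0, 0]],
    [0.5, [0, 0, 0], [0, 0, 0]],
    [0.5, [0, 0, 0], [0, 0, 0]]
  ]
}}

```text
t: 14.4
tool_pos: [0.4974, -0.2776, 0.0778]
tcp_rot: [3.141, -0.001, 0.35]
wrist_force: [-0.9, 0.2, -1.3]
opening: 0.0425
```

```bash
python3 -c "
from plan import *
im=grab_frame('scene')[:,:,::-1]; cv2.imwrite('pics/g2s.png',crop(im,170,190,270,290,6))
plan([.4965,-.278,.031],20.1,n=1)"
```

```text
from [ 0.4973 -0.2776  0.0778] yaw 20.05 rp [ 3.1409e+00 -7.0000e-04] dyaw/row (turn z) -0.0009
[np.float64(-0.09), np.float64(0.01), np.float64(4.68)]
```

View pics/g2s.png

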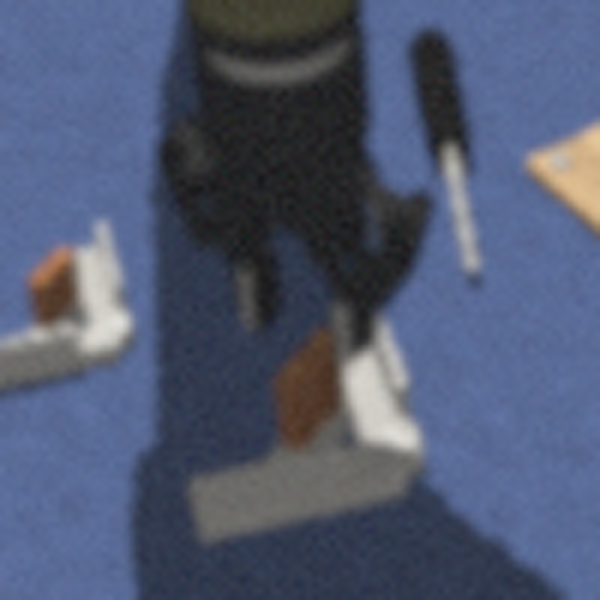

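The fingers straddle the handle: tips at (255,325) and (365,345) in the crop, handle between them at (305,385). I'll descend and close.

>>> {"api": "send_rows", "payload": {
  "series": [
    [0.5, [0, 0, 1], [0, 0, 0]],
    [0.5, [0, 0, 1], [0, 0, 0]],
    [0.5, [0, 0, 1], [0, 0, 0]],
    [0.5, [0, 0, 0.8], [0, 0, 0]],
    [0.5, [0, 0, 0.8], [0, 0, 0]],
    [0.5, [0, 0, 0], [0, 0, 0]],
    [0.5, [0, 0, 0], [0, 0, 0]],
    [0.6, [0, 0, 0], [0, 0, 0]],
    [0.7, [0, 0, 0], [0, 0, 0]],
    [0.75, [0, 0, 0], [0, 0, 0]]
  ],
  "squeeze": 60
}}

```text
t: 15.45
tool_pos: [0.4972, -0.2776, 0.0316]
tcp_rot: [3.141, -0.0, 0.35]
wrist_force: [-0.3, -0.6, 0.6]
opening: 0.0216
```

>>> {"api": "send_rows", "payload": {
  "series": [
    [0.8, [0, 0, 0], [0, 0, 0]],
    [0.85, [0, 0, 0], [0, 0, 0]],
    [1, [0, 0, 0], [0, 0, 0]],
    [1, [0, 0, 0], [0, 0, 0]],
    [1, [0, 0, 0], [0, 0, 0]],
    [1, [0, 0, 0], [0, 0, 0]],
    [1, [0, 0, 0], [0, 0, 0]],
    [1, [0, 0, 0], [0, 0, 0]],
    [1, [0, 0, 0], [0, 0, 0]],
    [1, [0, 0, 0], [0, 0, 0]]
  ],
  "squeeze": 60
}}

```text
t: 16.45
tool_pos: [0.4965, -0.2778, 0.0314]
tcp_rot: [3.141, 0.001, 0.35]
wrist_force: [-3.3, -0.7, 4.4]
opening: 0.011
```

>>> {"api": "send_rows", "payload": {
  "series": [
    [1, [0, 0, -0.5], [0, 0, 0]],
    [1, [0, 0, -1], [0, 0, 0]],
    [1, [0, 0, -1.5], [0, 0, 0]],
    [1, [0, 0, -1.5], [0, 0, 0]],
    [1, [0, 0, -2], [0, 0, 0]],
    [1, [0, 0, -2], [0, 0, 0]],
    [1, [0, 0, -1.5], [0, 0, 0]],
    [1, [0, 0, 0], [0, 0, 0]],
    [1, [0, 0, 0], [0, 0, 0]],
    [1, [0, 0, 0], [0, 0, 0]]
  ]
}}

```text
t: 17.45
tool_pos: [0.4964, -0.2774, 0.1308]
tcp_rot: [-3.141, 0.001, 0.35]
wrist_force: [-0.5, -0.2, -2.7]
opening: 0.0117
```

```bash
python3 -c "
from plan import *
print(sensors.sense()['wrist_force'],sensors.sense()['opening'])
im=grab_frame('scene')[:,:,::-1]; cv2.imwrite('pics/l1s.png',crop(im,170,150,290,270,5))
im=grab_frame('top')[:,:,::-1]; cv2.imwrite('pics/l1t.png',crop(im,310,170,430,260,6))
plan([.5353,-.0032,.13],38.9,n=10)"
```

```text
[-0.46487187 -0.16915912 -2.66513665] 0.011686590151306698
from [ 0.4965 -0.2773  0.1305] yaw 20.06 rp [-3.1406e+00  1.2000e-03] dyaw/row (turn z) -0.0329
[np.float64(1.3), np.float64(-2.44), np.float64(0.01)]
[np.float64(1.38), np.float64(-2.4), np.float64(0.01)]
[np.float64(1.46), np.float64(-2.35), np.float64(0.01)]
[np.float64(1.54), np.float64(-2.3), np.float64(0.01)]
[np.float64(1.61), np.float64(-2.25), np.float64(0.01)]
[np.float64(1.69), np.float64(-2.19), np.float64(0.01)]
[np.float64(1.76), np.float64(-2.14), np.float64(0.01)]
[np.float64(1.83), np.float64(-2.08), np.float64(0.01)]
[np.float64(1.89), np.float64(-2.02), np.float64(0.01)]
[np.float64(1.96), np.float64(-1.95), np.float64(0.01)]
```

View pics/l1s.png

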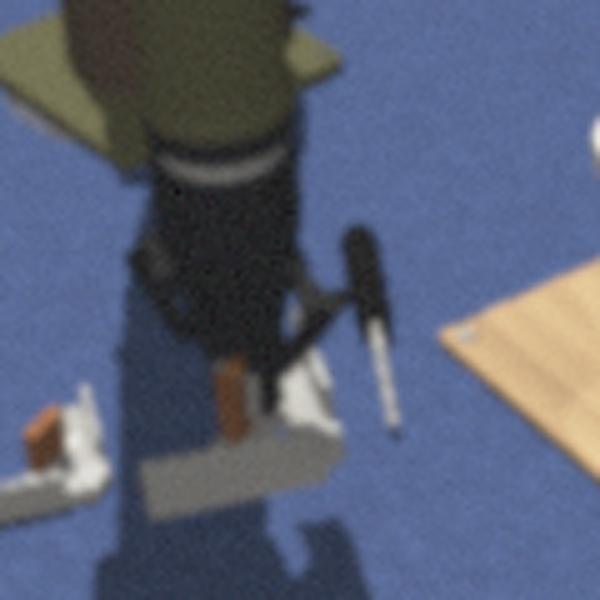

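The square is up and level, held by its handle (weight about 2.7 N). Next I'll carry it above the jig.

>>> {"api": "send_rows", "payload": {
  "series": [
    [1, [1.3, -2.4, 0], [0, 0, -0.033]],
    [1, [1.4, -2.4, 0], [0, 0, -0.033]],
    [1, [1.5, -2.3, 0], [0, 0, -0.033]],
    [1, [1.5, -2.3, 0], [0, 0, -0.033]],
    [1, [1.6, -2.2, 0], [0, 0, -0.033]],
    [1, [1.7, -2.2, 0], [0, 0, -0.033]],
    [1, [1.8, -2.1, 0], [0, 0, -0.033]],
    [1, [1.8, -2.1, 0], [0, 0, -0.033]],
    [1, [1.9, -2.0, 0], [0, 0, -0.033]],
    [1, [2.0, -1.9, 0], [0, 0, -0.033]]
  ]
}}

```text
t: 18.55
tool_pos: [0.5371, -0.0038, 0.1307]
tcp_rot: [-3.141, 0.001, 0.682]
wrist_force: [1.0, 0.5, -2.2]
opening: 0.0111
```

>>> {"api": "send_rows", "payload": {
  "series": [
    [1, [0, 0, 0.5], [0, 0, 0]],
    [1, [0, 0, 0.5], [0, 0, 0]],
    [1, [0, 0, 0.5], [0, 0, 0]],
    [1, [0, 0, 0.5], [0, 0, 0]],
    [1, [0, 0, 0.5], [0, 0, 0]],
    [1, [0, 0, 0.5], [0, 0, 0]],
    [1, [0, 0, 0], [0, 0, 0]],
    [1, [0, 0, 0], [0, 0, 0]],
    [1, [0, 0, 0], [0, 0, 0]],
    [1, [0, 0, 0], [0, 0, 0]]
  ]
}}

```text
t: 19.55
tool_pos: [0.5376, -0.0049, 0.1015]
tcp_rot: [3.141, -0.0, 0.68]
wrist_force: [0.7, -0.1, -2.6]
opening: 0.0112
```

```bash
python3 -c "
from plan import *
im=grab_frame('scene')[:,:,::-1]; cv2.imwrite('pics/p1s.png',crop(im,240,130,380,260,5))
im=grab_frame('top')[:,:,::-1]; cv2.imwrite('pics/p1t.png',crop(im,200,155,310,265,5))
plan([.5353,-.0032,.05],38.9,n=1)"
```

```text
from [ 0.5375 -0.0049  0.1015] yaw 38.96 rp [ 3.1413e+00 -3.0000e-04] dyaw/row (turn z) 0.001
[np.float64(-0.06), np.float64(-0.28), np.float64(5.15)]
```

View pics/p1s.png

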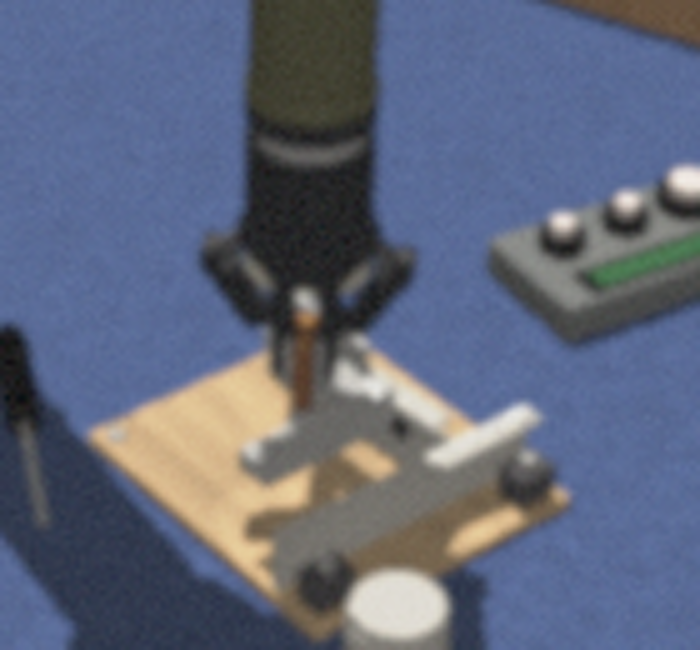

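View pics/p1t.png

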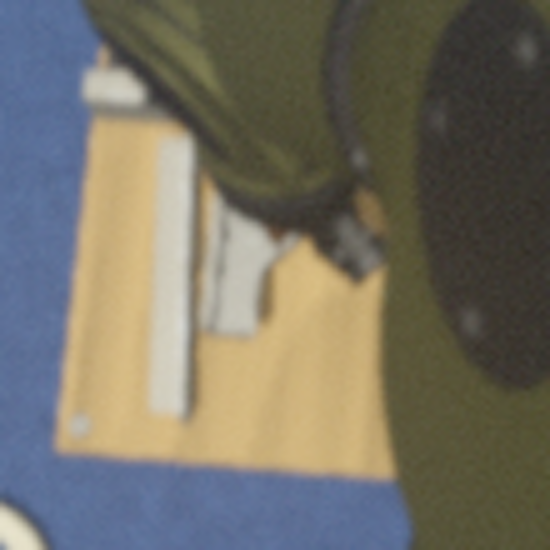

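>>> {"api": "send_rows", "payload": {
  "series": [
    [1, [0, 0, 1], [0, 0, 0]],
    [1, [0, 0, 1], [0, 0, 0]],
    [1, [0, 0, 1], [0, 0, 0]],
    [1, [0, 0, 1], [0, 0, 0]],
    [1, [0, 0, 0.7], [0, 0, 0]],
    [1, [0, 0, 0.5], [0, 0, 0]],
    [1, [0, 0, 0.3], [0, 0, 0]],
    [1, [0, 0, 0.3], [0, 0, 0]],
    [1, [0, 0, 0], [0, 0, 0]],
    [1, [0, 0, 0], [0, 0, 0]]
  ]
}}

```text
t: 20.65
tool_pos: [0.5376, -0.0049, 0.0434]
tcp_rot: [3.141, -0.0, 0.68]
wrist_force: [-0.4, -0.5, -2.2]
opening: 0.0116
```

>>> {"api": "send_rows", "payload": {
  "series": [
    [1, [0, 0, 0.1], [0, 0, 0]],
    [1, [0, 0, 0.1], [0, 0, 0]],
    [1, [0, 0, 0.1], [0, 0, 0]],
    [1, [0, 0, 0], [0, 0, 0]],
    [1, [0, 0, 0], [0, 0, 0]],
    [1, [0, 0, 0], [0, 0, 0]],
    [1, [0, 0, 0], [0, 0, 0]],
    [1, [0, 0, 0], [0, 0, 0]],
    [1, [0, 0, 0], [0, 0, 0]],
    [1, [0, 0, 0], [0, 0, 0]]
  ]
}}

```text
t: 21.65
tool_pos: [0.5376, -0.005, 0.0414]
tcp_rot: [3.14, -0.0, 0.68]
wrist_force: [-1.2, -0.2, 8.3]
opening: 0.0112
```

```bash
python3 -c "
from plan import *
im=grab_frame('scene')[:,:,::-1]; cv2.imwrite('pics/p2s.png',crop(im,240,150,370,260,6))
im=grab_frame('top')[:,:,::-1]; cv2.imwrite('pics/p2t.png',crop(im,200,155,310,265,5))
print(sensors.sense()['wrist_force'],sensors.sense()['wrist_torque'])
plan([.5573,.0146,.0414],38.9,n=1)"
```

```text
[-1.77374496 -0.74608403  8.77092398] [-0.06952217  0.45444308  0.00061278]
from [ 0.5376 -0.005   0.0414] yaw 38.97 rp [ 3.1404e+00 -5.0000e-04] dyaw/row (turn z) 0.0012
[np.float64(2.76), np.float64(-0.28), np.float64(0.0)]
```

View pics/p2s.png

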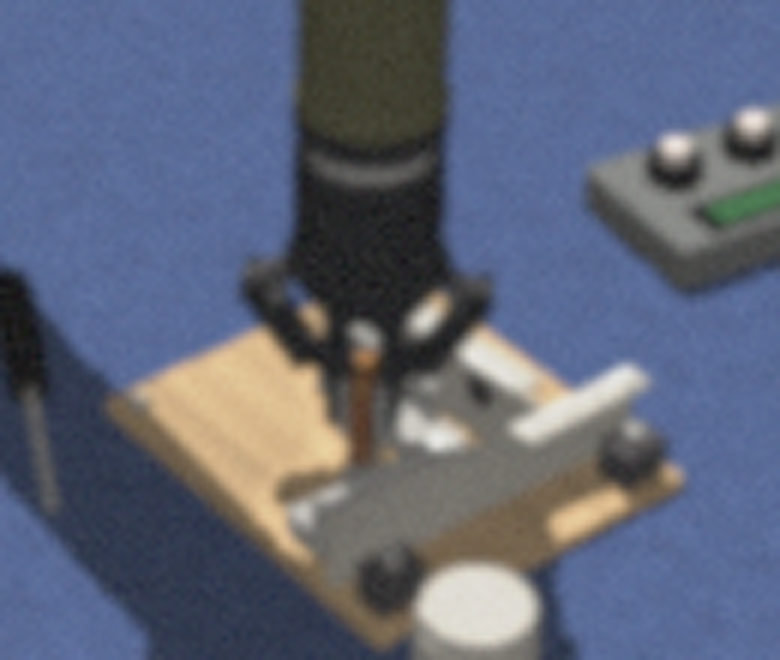

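View pics/p2t.png

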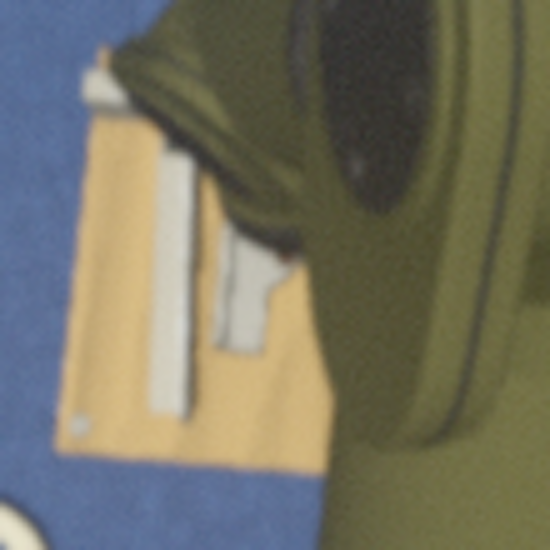

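>>> {"api": "send_rows", "payload": {
  "series": [
    [1, [0, 0, -0.1], [0, 0, 0]],
    [1, [0.2, 0.2, 0], [0, 0, 0]],
    [1, [0.2, 0.2, 0], [0, 0, 0]],
    [1, [0.2, 0.2, 0], [0, 0, 0]],
    [1, [0.2, 0.2, 0], [0, 0, 0]],
    [1, [0.2, 0.2, 0], [0, 0, 0]],
    [1, [0, 0, 0], [0, 0, 0]],
    [1, [0, 0, 0], [0, 0, 0]],
    [1, [0, 0, 0], [0, 0, 0]],
    [1, [0, 0, 0], [0, 0, 0]]
  ]
}}

```text
t: 22.75
tool_pos: [0.5509, -0.0061, 0.0415]
tcp_rot: [-3.141, 0.001, 0.68]
wrist_force: [-3.4, -0.1, 6.1]
opening: 0.0113
```

```bash
cat > st.py <<'E'
from h import *
s=sensors.sense();y=np.radians(-6.13);Z=R.from_euler('z',y).as_matrix()
f=np.array(s['wrist_force'])@Z
p=(np.array(s['tool_pos'])-[.6068,.0545,.01])@Z*1000
print('t',round(s['t'],2),'jig frame handle-rel heel mm',(p+[45,45,-31.4]).round(2),'F jig',f.round(2),'Tz',np.array(s['wrist_torque']).round(2),'yaw rel jig+45',round(np.degrees(s['tcp_rot'][2])-38.87,2),'rp',np.array(s['tcp_rot'][:2]).round(4),'open',round(s['opening'],4))
E
python3 st.py
```

```text
t 22.75 jig frame handle-rel heel mm [ -4.07 -21.25   0.08] F jig [-3.35 -0.5   6.06] Tz [ 0.19  0.72 -0.02] yaw rel jig+45 0.11 rp [-3.141e+00  6.000e-04] open 0.0113
```

>>> {"api": "send_rows", "payload": {
  "series": [
    [1, [0.1, 0.1, -0.05], [0, 0, 0]],
    [1, [0.1, 0.1, 0], [0, 0, 0]],
    [1, [0.1, 0.1, 0], [0, 0, 0]],
    [1, [0, 0, 0], [0, 0, 0]],
    [1, [0, 0, 0], [0, 0, 0]],
    [1, [0, 0, 0], [0, 0, 0]],
    [1, [0, 0, 0], [0, 0, 0]],
    [1, [0, 0, 0], [0, 0, 0]],
    [1, [0, 0, 0], [0, 0, 0]],
    [1, [0, 0, 0], [0, 0, 0]]
  ]
}}

```text
t: 23.75
tool_pos: [0.5554, -0.007, 0.0416]
tcp_rot: [-3.141, 0.001, 0.68]
wrist_force: [-1.8, 0.2, -3.4]
opening: 0.0114
```

```bash
python3 st.py
```

```text
t 23.75 jig frame handle-rel heel mm [  0.45 -21.64   0.2 ] F jig [-1.84  0.01 -3.38] Tz [ 0.1   0.58 -0.16] yaw rel jig+45 0.08 rp [-3.1414e+00  6.0000e-04] open 0.0114
```

>>> {"api": "send_rows", "payload": {
  "series": [
    [1, [0.1, 0.1, 0], [0, 0, 0]],
    [1, [0.1, 0.1, 0.02], [0, 0, 0]],
    [1, [0, 0, 0], [0, 0, 0]],
    [1, [0, 0, 0], [0, 0, 0]],
    [1, [0, 0, 0], [0, 0, 0]],
    [1, [0, 0, 0], [0, 0, 0]],
    [1, [0, 0, 0], [0, 0, 0]],
    [1, [0, 0, 0], [0, 0, 0]],
    [1, [0, 0, 0], [0, 0, 0]],
    [1, [0, 0, 0], [0, 0, 0]]
  ]
}}

```text
t: 24.75
tool_pos: [0.5554, -0.007, 0.0416]
tcp_rot: [-3.139, 0.005, 0.68]
wrist_force: [-8.5, 1.1, 4.1]
opening: 0.0111
```

```bash
python3 st.py
```

```text
t 24.75 jig frame handle-rel heel mm [  0.48 -21.62   0.24] F jig [-8.58  0.19  4.11] Tz [ 0.27  1.72 -0.26] yaw rel jig+45 0.12 rp [-3.139   0.0046] open 0.0111
```

>>> {"api": "send_rows", "payload": {
  "series": [
    [1, [0.2, -0.2, 0], [0, 0, 0]],
    [1, [0.2, -0.2, 0], [0, 0, 0]],
    [1, [0.2, -0.2, 0], [0, 0, 0]],
    [1, [0.2, -0.2, 0], [0, 0, 0]],
    [1, [0.2, -0.2, 0], [0, 0, 0]],
    [1, [0.2, -0.2, 0], [0, 0, 0]],
    [1, [0, 0, 0], [0, 0, 0]],
    [1, [0, 0, 0], [0, 0, 0]],
    [1, [0, 0, 0], [0, 0, 0]],
    [1, [0, 0, 0], [0, 0, 0]]
  ]
}}

```text
t: 25.75
tool_pos: [0.5561, -0.0001, 0.0422]
tcp_rot: [3.134, 0.017, 0.674]
wrist_force: [-11.0, -14.9, 15.2]
opening: 0.0114
```

```bash
python3 st.py
```

```text
t 25.75 jig frame handle-rel heel mm [  0.42 -14.75   0.8 ] F jig [ -9.31 -15.96  15.19] Tz [-2.82  2.16 -0.24] yaw rel jig+45 -0.27 rp [3.1343 0.017 ] open 0.0114
```

```bash
python3 -c "
from plan import *
im=grab_frame('scene')[:,:,::-1]; cv2.imwrite('pics/p3s.png',crop(im,250,150,360,250,7))
im=grab_frame('top')[:,:,::-1]; cv2.imwrite('pics/p3t.png',crop(im,205,155,305,255,6))
"
```

```text
(no output)
```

View pics/p3s.png

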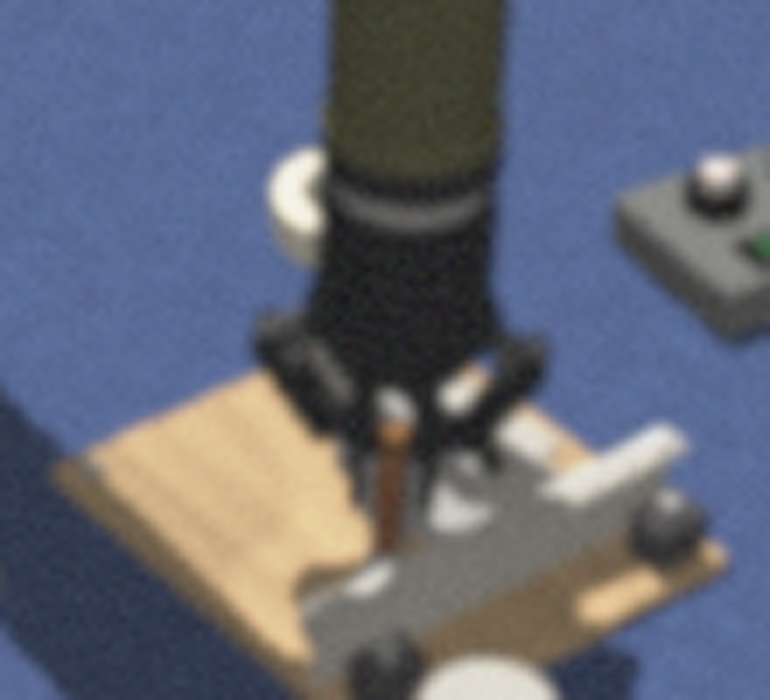

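View pics/p3t.png

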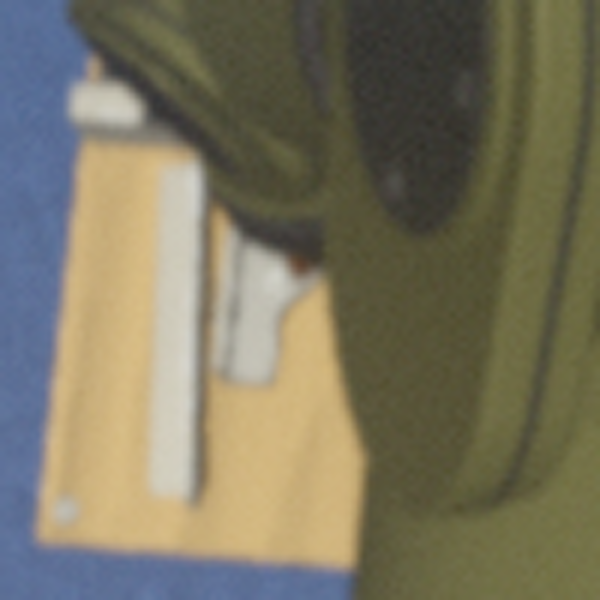

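The flange is still about 2 px (about 5 mm) clear of the rib, so the 16 N in y isn't the rib. It's drag from the square jamming on the plate and spar. I'll lift it slightly, ease off the spar, then slide in y.

>>> {"api": "send_rows", "payload": {
  "series": [
    [1, [0, 0, -0.2], [0, 0, 0]],
    [1, [-0.2, -0.2, -0.1], [0, 0, 0]],
    [1, [-0.1, -0.1, 0], [0, 0, 0]],
    [1, [0, 0, 0], [0, 0, 0]],
    [1, [0, 0, 0], [0, 0, 0]],
    [1, [0, 0, 0], [0, 0, 0]],
    [1, [0, 0, 0], [0, 0, 0]],
    [1, [0, 0, 0], [0, 0, 0]],
    [1, [0, 0, 0], [0, 0, 0]],
    [1, [0, 0, 0], [0, 0, 0]]
  ]
}}

```text
t: 26.85
tool_pos: [0.5563, 0.0102, 0.0446]
tcp_rot: [3.141, -0.0, 0.68]
wrist_force: [-0.1, -0.5, -2.2]
opening: 0.0111
```

```bash
python3 st.py; python3 -c "
from plan import *
im=grab_frame('scene')[:,:,::-1]; cv2.imwrite('pics/p4s.png',crop(im,250,150,360,250,7))
"
```

```text
t 26.85 jig frame handle-rel heel mm [-0.52 -4.47  3.17] F jig [-0.08 -0.54 -2.18] Tz [-0.29 -0.13  0.05] yaw rel jig+45 0.09 rp [ 3.1414e+00 -3.0000e-04] open 0.0111
```

View pics/p4s.png

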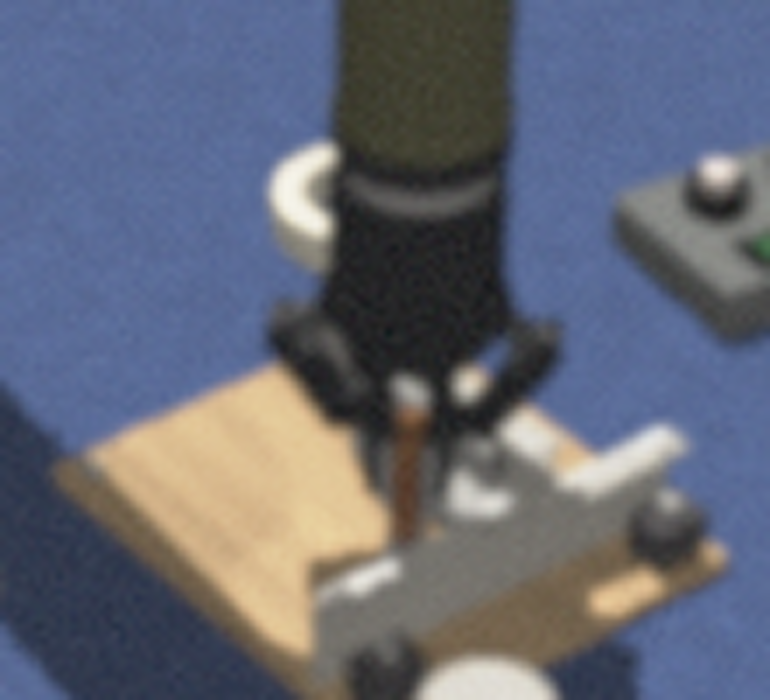

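>>> {"api": "send_rows", "payload": {
  "series": [
    [1, [0, 0, 0.2], [0, 0, 0]],
    [1, [0.1, -0.1, 0], [0, 0, 0]],
    [1, [0.1, -0.1, 0], [0, 0, 0]],
    [1, [0.1, -0.1, 0], [0, 0, 0]],
    [1, [0, 0, 0], [0, 0, 0]],
    [1, [0, 0, 0], [0, 0, 0]],
    [1, [0, 0, 0], [0, 0, 0]],
    [1, [0, 0, 0], [0, 0, 0]],
    [1, [0, 0, 0], [0, 0, 0]],
    [1, [0, 0, 0], [0, 0, 0]]
  ]
}}

```text
t: 27.9
tool_pos: [0.5562, 0.0142, 0.0425]
tcp_rot: [-3.142, 0.001, 0.68]
wrist_force: [-0.4, -3.5, -4.3]
opening: 0.0109
```

```bash
python3 st.py
```

```text
t 27.9 jig frame handle-rel heel mm [-0.96 -0.47  1.09] F jig [-0.03 -3.54 -4.33] Tz [-0.74  0.09  0.25] yaw rel jig+45 0.1 rp [-3.1416e+00  6.0000e-04] open 0.0109
```

>>> {"api": "send_rows", "payload": {
  "series": [
    [1, [0.1, 0.1, 0], [0, 0, 0]],
    [1, [0.1, 0.1, 0], [0, 0, 0]],
    [1, [0.1, 0, 0], [0, 0, 0]],
    [1, [0.1, 0, 0], [0, 0, 0]],
    [1, [0, 0, 0], [0, 0, 0]],
    [1, [0, 0, 0], [0, 0, 0]],
    [1, [0, 0, 0], [0, 0, 0]],
    [1, [0, 0, 0], [0, 0, 0]],
    [1, [0, 0, 0], [0, 0, 0]],
    [1, [0, 0, 0], [0, 0, 0]]
  ]
}}

```text
t: 28.9
tool_pos: [0.5577, 0.0144, 0.0422]
tcp_rot: [-3.14, 0.006, 0.679]
wrist_force: [-7.6, -3.2, 0.6]
opening: 0.0114
```

```bash
python3 st.py
```

```text
t 28.9 jig frame handle-rel heel mm [ 0.48 -0.14  0.82] F jig [-7.24 -4.01  0.61] Tz [-0.81  1.53 -0.04] yaw rel jig+45 0.03 rp [-3.1396  0.0061] open 0.0114
```

>>> {"api": "send_rows", "payload": {
  "series": [
    [1, [0.1, -0.1, 0], [0, 0, 0]],
    [1, [0, 0, 0], [0, 0, 0]],
    [1, [0, 0, 0], [0, 0, 0]],
    [1, [0, 0, 0], [0, 0, 0]],
    [1, [0, 0, 0], [0, 0, 0]],
    [1, [0, 0, 0], [0, 0, 0]],
    [1, [0, 0, 0], [0, 0, 0]],
    [1, [0, 0, 0], [0, 0, 0]],
    [1, [0, 0, 0], [0, 0, 0]],
    [1, [0, 0, 0], [0, 0, 0]]
  ]
}}

```text
t: 29.9
tool_pos: [0.5578, 0.0149, 0.0421]
tcp_rot: [-3.14, 0.007, 0.678]
wrist_force: [-6.8, -4.8, -0.3]
opening: 0.0115
```

```bash
python3 st.py
```

```text
t 29.9 jig frame handle-rel heel mm [0.52 0.36 0.72] F jig [-6.2  -5.48 -0.3 ] Tz [-1.08  1.5  -0.04] yaw rel jig+45 -0.01 rp [-3.1404  0.0072] open 0.0115
```

>>> {"api": "send_rows", "payload": {
  "series": [
    [1, [0.1, -0.1, 0], [0, 0, 0]],
    [1, [0, 0, 0], [0, 0, 0]],
    [1, [0, 0, 0], [0, 0, 0]],
    [1, [0, 0, 0], [0, 0, 0]],
    [1, [0, 0, 0], [0, 0, 0]],
    [1, [0, 0, 0], [0, 0, 0]],
    [1, [0, 0, 0], [0, 0, 0]],
    [1, [0, 0, 0], [0, 0, 0]],
    [1, [0, 0, 0], [0, 0, 0]],
    [1, [0, 0, 0], [0, 0, 0]]
  ]
}}

```text
t: 30.9
tool_pos: [0.5578, 0.0149, 0.0421]
tcp_rot: [3.141, 0.009, 0.677]
wrist_force: [-6.3, -7.0, 1.4]
opening: 0.0109
```

```bash
python3 st.py;python3 -c "
from plan import *
im=grab_frame('scene')[:,:,::-1]; cv2.imwrite('pics/p5s.png',crop(im,250,160,360,250,7))
im=grab_frame('top')[:,:,::-1]; cv2.imwrite('pics/p5t.png',crop(im,205,155,305,255,6))
cv2.imwrite('pics/p5tf.png',im)"
```

```text
t 30.9 jig frame handle-rel heel mm [0.53 0.43 0.69] F jig [-5.55 -7.64  1.39] Tz [-1.36  1.48 -0.04] yaw rel jig+45 -0.05 rp [3.1415 0.0088] open 0.0109
```

View pics/p5s.png

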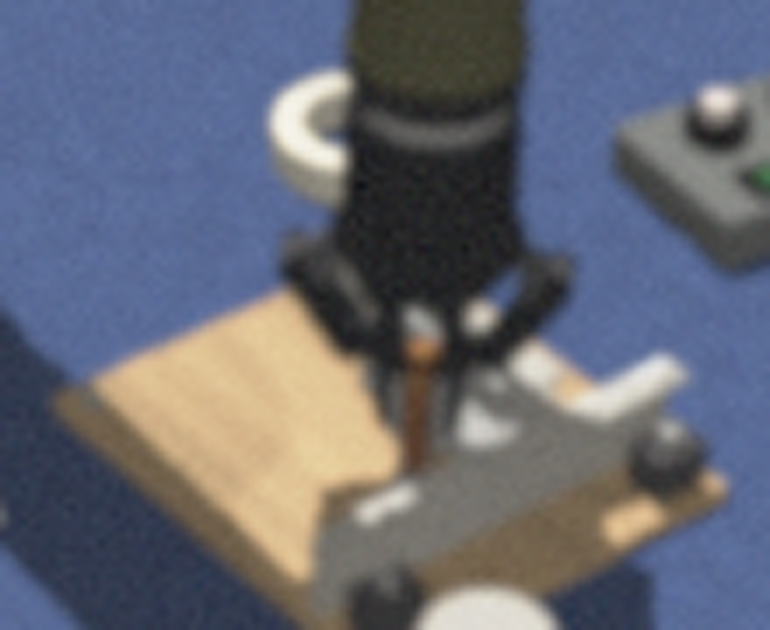

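View pics/p5t.png

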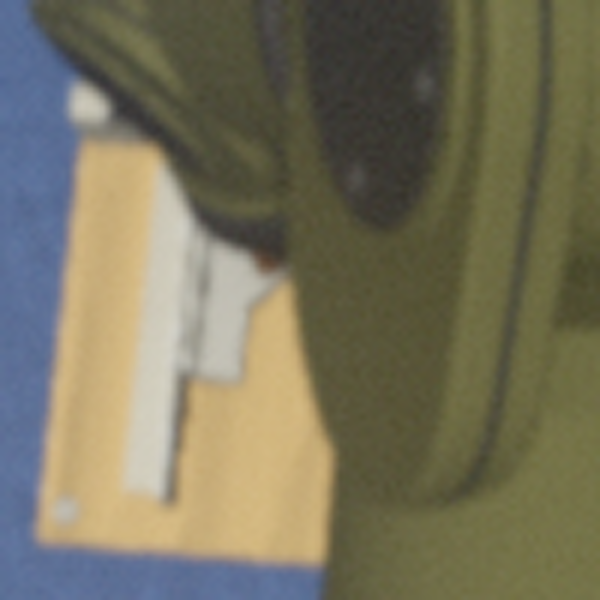

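```bash
cat > rib.py <<'E'
import sys
from jig import *
def rib(f):
    im=cv2.imread(f).astype(float); d=im[:,:,0]-im[:,:,2]
    L=[]
    for r in range(193,233):
        xs=np.arange(219,239); v=cv2.GaussianBlur(d,(3,3),0)[r,xs]; L.append((cross(v,xs,-45)[0],r))
    c,v,s=line(L,'top',.055); a=np.degrees(np.arctan2(v[1],v[0]))%180
    E=[]
    for r in range(195,225):
        xs=np.arange(203,225);E.append((cross(d[r,xs],xs,10)[0],r))
    c2,v2,s2=line(E,'top',.01);b=np.degrees(np.arctan2(v2[1],v2[0]))%180
    print(f,'rib back edge',a.round(2),s.round(5),'plate edge',b.round(2),'rel rad',np.radians(a-b).round(4))
for f in sys.argv[1:]: rib(f)
E
python3 rib.py pics/top0.png pics/g1tf.png pics/p5tf.png
```

```text
pics/top0.png rib back edge 177.56 6e-05 plate edge 173.7 rel rad 0.0673
pics/g1tf.png rib back edge 177.58 0.0001 plate edge 173.67 rel rad 0.0682
pics/p5tf.png rib back edge 173.57 9e-05 plate edge 173.69 rel rad -0.0021
```

>>> {"api": "send_rows", "payload": {
  "series": [
    [1, [0.05, 0.05, 0.05], [0, 0, 0]],
    [1, [0, 0, 0], [0, 0, 0]],
    [1, [0, 0, 0], [0, 0, 0]],
    [1, [0, 0, 0], [0, 0, 0]],
    [1, [0, 0, 0], [0, 0, 0]],
    [1, [0, 0, 0], [0, 0, 0]],
    [1, [0, 0, 0], [0, 0, 0]],
    [1, [0, 0, 0], [0, 0, 0]],
    [1, [0, 0, 0], [0, 0, 0]],
    [1, [0, 0, 0], [0, 0, 0]]
  ]
}}

```text
t: 32.0
tool_pos: [0.5578, 0.0149, 0.0419]
tcp_rot: [-3.141, 0.01, 0.678]
wrist_force: [-8.8, -6.9, 5.6]
opening: 0.011
```

```bash
python3 st.py;python3 -c "
from plan import *
im=grab_frame('scene')[:,:,::-1]; cv2.imwrite('pics/p6s.png',crop(im,240,150,370,250,6));cv2.imwrite('pics/p6sf.png',im)
im=grab_frame('top')[:,:,::-1]; cv2.imwrite('pics/p6t.png',crop(im,215,170,265,230,10));cv2.imwrite('pics/p6tf.png',im)"; python3 rib.py pics/p6tf.png; python3 st.py
```

```text
t 32.0 jig frame handle-rel heel mm [0.53 0.44 0.51] F jig [-8.01 -7.83  5.59] Tz [-1.39  1.82 -0.02] yaw rel jig+45 -0.05 rp [-3.1413  0.0098] open 0.011
pics/p6tf.png rib back edge 173.64 0.00012 plate edge 173.66 rel rad -0.0004
t 32.1 jig frame handle-rel heel mm [0.54 0.46 0.51] F jig [-8.15 -7.67  5.31] Tz [-1.31  1.79 -0.01] yaw rel jig+45 -0.05 rp [-3.1413  0.0097] open 0.0113
```

View pics/p6t.png

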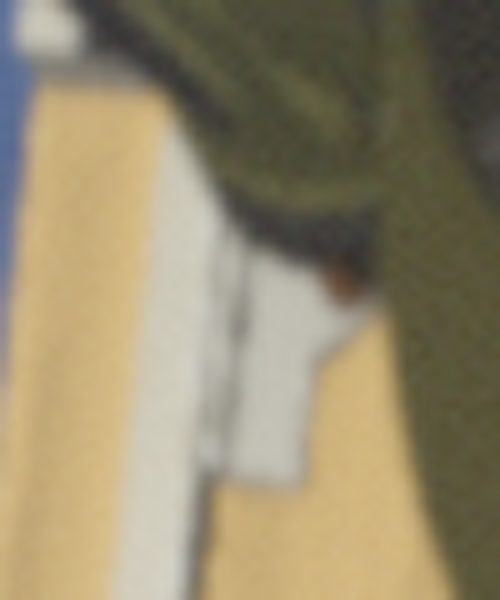

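View pics/p6sf.png

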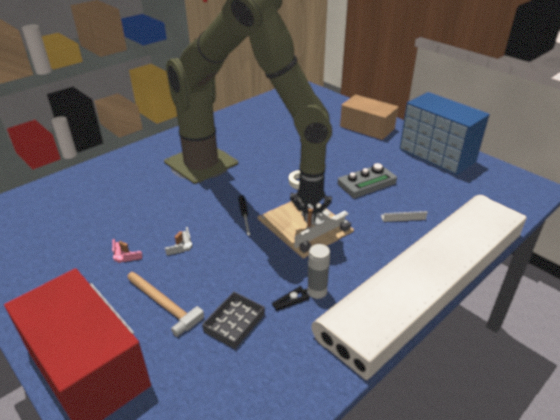

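>>> {"api": "send_rows", "payload": {
  "series": [
    [1, [0.1, 0.1, 0], [0, 0, 0]],
    [1, [0.1, 0.05, 0], [0, 0, 0]],
    [1, [0, 0, 0], [0, 0, 0]],
    [1, [0, 0, 0], [0, 0, 0]],
    [1, [0, 0, 0], [0, 0, 0]],
    [1, [0, 0, 0], [0, 0, 0]],
    [1, [0, 0, 0], [0, 0, 0]],
    [1, [0, 0, 0], [0, 0, 0]],
    [1, [0, 0, 0], [0, 0, 0]],
    [1, [0, 0, 0], [0, 0, 0]]
  ]
}}

```text
t: 33.1
tool_pos: [0.5578, 0.015, 0.0419]
tcp_rot: [-3.139, 0.014, 0.678]
wrist_force: [-15.2, -7.3, 10.2]
opening: 0.0112
```

```bash
python3 st.py;python3 -c "
from plan import *
im=grab_frame('top')[:,:,::-1]; cv2.imwrite('pics/p7tf.png',im)"; python3 rib.py pics/p7tf.png; python3 st.py; python3 -c "
from h import *
print(np.abs(sensors.sense()['dq']).max())"
```

```text
t 33.1 jig frame handle-rel heel mm [0.49 0.48 0.54] F jig [-14.36  -8.91  10.21] Tz [-1.32  2.6  -0.15] yaw rel jig+45 -0.03 rp [-3.1393  0.0136] open 0.0112
pics/p7tf.png rib back edge 173.59 0.0001 plate edge 173.65 rel rad -0.0012
t 33.15 jig frame handle-rel heel mm [0.52 0.46 0.54] F jig [-14.14  -8.03  10.65] Tz [-1.37  2.61 -0.12] yaw rel jig+45 -0.03 rp [-3.1394  0.0136] open 0.0113
0.003000613271819992
```

```bash
python3 -c "
from h import *
print(robot.job_done())"
```

```text
the job is handed in; nothing more can be done
None
```

The job is done and handed in at about t = 33 s, with the square still gripped and pressed into the corner. `job_done` gives no verdict, so I don't know the official result.

- **Keys:** I pressed the large, then the end, then the middle key. Each one reached its stop, at TCP z ≈ 0.054 m with 26, 8 and 15 N.
- **Square:** I gripped the large grey square by its handle and lifted it to about 0.13 m. Then I lowered it onto the base plate and slid it into the corner.
- **Position at hand-in:** the measured handle position was within about 0.5 mm of where it should be in x, y and z. Yaw was about 0.03° off the jig, though the estimate of the corner itself is only good to about 2 mm.
- **Rib:** in the top view it measured about 0.00 rad (square to the spar), down from 0.07 rad at rest, and the rib flange showed no visible gap.
- **Forces:** the wrist read about 14 N towards the spar, 8 N towards the rib and 10 N down. These are totals, so part of each is friction rather than contact with the spar or rib. The grip stayed closed on the handle at 11 mm opening with the arm at rest.
- **What went wrong:** my first sideways slide jammed from drag on the plate and spar, at 16 N. I fixed it by lifting about 3 mm, easing off the spar and sliding in again.
- **Not fully confirmed:** the arm hid the spar face from the top camera. I judged that face flush from the repeated stop at the same x (about 0.5 mm), the force and the yaw. The tool ended tilted about 0.014 rad.
- **Bystanders:** in the last scene picture they looked where they started, though I did not measure them.

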